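Find the parts case with something loose inside and hold it out for inspection

TASK

One of the three sealed parts cases on the rubber mat has something heavy loose inside: lift the cases and shake or rock them end to end until you feel which one it is, standing the quiet ones back upright on the mat. Then hold the rattling case out over the middle of the round light plate of the inspection base, level and still, held up about a hand's breadth above the plate, and finish while still holding it there. Leave the other things on the bench alone.

Things in the scene. Friction and masses are not known exactly. Their poses are not given: they have to be found in the camera images.
- case_a: A sealed pale grey parts case, all three alike: 100 (own x) x 56 (own y) x 50 mm high (own z), 0.44 to 0.67 kg; grip it across the 56 mm, 40 N or more. Origin: centre of underside. In one of the three, a different one each time and not to be seen, a loose 40 mm steel ball (loose_ball) of about 0.26 kg rolls 54 mm along x, to the low end, when tipped over 10 degrees; the other two are packed solid, balanced about the middle
- case_b: A sealed pale grey parts case, all three alike: 100 (own x) x 56 (own y) x 50 mm high (own z), 0.44 to 0.67 kg; grip it across the 56 mm, 40 N or more. Origin: centre of underside. In one of the three, a different one each time and not to be seen, a loose 40 mm steel ball (loose_ball) of about 0.26 kg rolls 54 mm along x, to the low end, when tipped over 10 degrees; the other two are packed solid, balanced about the middle
- case_c: A sealed pale grey parts case, all three alike: 100 (own x) x 56 (own y) x 50 mm high (own z), 0.44 to 0.67 kg; grip it across the 56 mm, 40 N or more. Origin: centre of underside. In one of the three, a different one each time and not to be seen, a loose 40 mm steel ball (loose_ball) of about 0.26 kg rolls 54 mm along x, to the low end, when tipped over 10 degrees; the other two are packed solid, balanced about the middle
- mat: Fixed flat dark grey rubber work mat, 150 mm (own x) x 480 mm (own y), 3 mm thick, on which the three cases stand in a row along its y, each with its length along the mat's x. Origin: centre of its underside, on the bench top
- base: Fixed white inspection base, 130 mm (own x) x 180 mm (own y), 18 mm high, with a round light plate of 110 mm diameter in its middle, top of the plate 22 mm above the bench. Origin: centre of its underside, straight below the middle of the plate
- scanner: Loose white and grey hand scanner, 165 x 42 x 34 mm, lying on the bench; bystander. Origin: underside, near its middle
- flux_bottle: Loose small jar, 44 mm diameter, 100 mm high, upright on the bench; bystander. Origin: centre of underside
- driver: Loose screwdriver, 170 mm, lying on the bench; bystander. Origin: underside, near its middle

How it is judged:
By the outcome, as a careful person would: the job done as asked, in the order asked, and still so for the second after the job is handed in, while the arm keeps its last pose, push and grip.
It also fails if it takes over 72 s, if anything falls off the work surface, if the arm or the gripper's body presses on something with over 40 N, if the wrist force passes 120 N, or if a joint passes its speed limit or range.

ROBOT

A 7-joint arm with a two-finger parallel gripper is mounted at the origin on the work surface. World frame = base frame: x ahead of the robot, y to its left, z up, the work surface at z = 0. Lengths are in m, angles in rad, forces in N, time in s.
With the tool pointing down it reaches from about 0.425 to 0.95 m from the base axis. Payload 4.7 kg.
Tool frame: the origin (TCP) lies at the very end of the fingers, on their centre line; the grasp point (between the pads) lies 19 mm behind it; z points along the fingers, x is the direction in which the jaws open and shut, and the axes are right-handed (so a half turn about z gives the same grasp; the last joint's range is limited). The gripper opens to 85 mm and grips with 20 to 120 N. Pads are 22 mm wide; open, the fingers measure 114 mm over their backs; the gripper's body (76 mm by 85 mm) begins 54 mm behind the grasp point. The pads swing forward as they close: fully open they stand 13 mm farther back than shut.
Start: joints at [-1.133, 0.469, -0.049, 1.532, 0.024, 1.141, -0.082], TCP at [0.304, 0.603, 0.231] pointing down, gripper open.
Joint ranges: [-2.59, 2.59], [-0.33, 1.99], [-1.39, 1.29], [0.1, 2.45], [-1.04, 4.18], [0.21, 1.99], [-2.66, 2.66]. Speed limits (rad/s): [2.57, 2.57, 3.14, 3.14, 3.14, 3.14, 3.14].

INTERFACE

Orientations are given as a unit quaternion [w, x, y, z].
In Python, from plant import observe, eyes, ctrl gives the robot as it stands.
- The arm moves only by the tool step_arm, never from a script. Its argument "deltas" is a list of rows, each an object of numbers: "rx", "ry", "rz": the turn, a rotation vector about the world's x, y, z in degrees; "dx", "dy", "dz": the shift along the world's x, y, z in m; "grip": the opening, from -1 (shut) to 1 (fully open). A call has 1 to 5 rows; each row is the pose to reach, as a shift and turn from the pose measured when the call began; what a row does not reach only later rows make up. A row lasts 1/12 s, in which the tool goes at most 41.7 mm and 7.16 degrees, less where a joint would pass 70% of its speed; a pose out of reach is approached as far as the arm can. A call with a gripper value outside its range is refused whole. The fingers move at their own pace and stop on an object; "newtons" is the grip in N (left out, the last holds). Time passes only in rows, so rows that repeat a pose let the fingers close. It gives the time, the measured TCP pose, the force and the opening at its end, in the units of the state.
- observe(): the state, without advancing time (a new reading comes with each control period).
- eyes.grab_frame(name): name is "side" or "top"; returns the picture (400x640x3 uint8, red, green, blue); there is no depth.
- eyes.camera_info(name): a dict with "intrinsics" (3x3 intrinsics, pixels), "dist" ([k1, k2, p1, p2, k3] as OpenCV has them; the pictures are not rectified), "R" (3x3) and "t" (3): a world point X has camera coordinates R X + t. Camera axes: x right, y down, z forward; pixel columns grow to the right and rows downward; lengths in m; the calibration is good to about 2 mm. A picture is of the moment at which its call begins. camera_info takes no time and is no camera call.
- ctrl.finish_job(): hands the job in, once; it reports no verdict.
Trained networks look in the newest picture that a camera, given by its name, has taken for a name from the list of things; names that differ only in an ending like _2 or _b are one class to them, and where a whole thing is asked for, a point or a joint stands for the part that bears it (a point fixed in the world has none). Each returns a list of dicts, best first, with "score" (0 to 1); they miss things now and then, are a little off and sometimes report something else, mostly with a low value. They report only what shows in the picture. A call takes as long as a camera call.
- eyes.cut_out(camera, target): "mask" (400x640 bool, what is visible of it) and "bbox" ([left, top, width, height] in pixels, round what is visible of it).
- eyes.place_of(camera, target): "position" ([column, row] in pixels: a listed point, or the origin of a listed thing).
The state is a dict: "time": time; "q": joint angles; "qd": joint speeds; "joint_efforts": joint torques, N m; "position": TCP position; "eef_rot": TCP orientation; "force": force on the tool from outside, world axes, zero at the start; "torque": the same for the moment, N m; "width": finger opening in m.
Only numpy, scipy, OpenCV 4.12 (cv2) and the standard library are available. Lean on these libraries where they do the work, as an engineer would, in place of code of your own. Each camera call takes 0.05 s, during which the arm holds its last target. There are 200 camera calls.

## Working session

There is one attempt and no reset: what is moved stays moved. The work goes in short steps, Python scripts to look and compute and a tool call to move; the robot and the scene stay as the last step left them, time stands still between calls to the robot, and variables do not carry over. Pictures are saved under pics/ and viewed, about 8 in all and at most 12, crops included, and the job is handed in when it is done.

Besides the shell and the picture viewer there is one more tool, called after "Emit:" by a JSON object that holds its "api" and its "payload", one argument or row to a line. step_arm: Moves the arm, as the interface text tells. Its arguments: {"type":"object","properties":{"deltas":{"type":"array"},"newtons":{"type":"number"}},"required":["deltas"]}

```bash
mkdir -p pics; cat > h.py <<'E'
import numpy as np, cv2
from plant import observe, eyes, ctrl
def ray(cam,px):
    c=eyes.camera_info(cam);K=np.array(c["intrinsics"],float);d=np.array(c["dist"],float);R=np.array(c["R"]);t=np.array(c["t"])
    n=cv2.undistortPoints(np.array(px,float).reshape(-1,1,2),K,d).reshape(-1,2)
    o=-R.T@t; D=np.c_[n,np.ones(len(n))]@R
    return o,D
def at_z(cam,px,z):
    o,D=ray(cam,px); return o+D*((z-o[2])/D[:,2:3])
def save(cam,name):
    im=eyes.grab_frame(cam); cv2.imwrite("pics/"+name+".png",cv2.cvtColor(np.asarray(im),cv2.COLOR_RGB2BGR)); return im
E
python3 - <<'E'
from h import *
np.set_printoptions(precision=4,suppress=True)
s=observe(); print({k:np.round(v,3) for k,v in s.items()})
a=save("top","t1"); b=save("side","s1")
for cam in("top","side"):
    c=eyes.camera_info(cam);print(cam,-np.array(c["R"]).T@np.array(c["t"]))
    for n in("case_a","mat","base","scanner","flux_bottle","driver"):
        for r in eyes.place_of(cam,n)[:4]: print(cam,n,round(r["score"],2),np.round(r["position"],1),at_z(cam,[r["position"]],0.003 if n[0]=='c' else 0)[0])
E
```

```text
{'time': np.float64(0.0), 'q': array([-1.133,  0.469, -0.049,  1.534,  0.024,  1.141, -0.082]), 'qd': array([ 0.   , -0.003, -0.001,  0.001,  0.   , -0.001, -0.001]), 'joint_efforts': array([  0.001, -51.03 ,  -0.046, -23.772,   0.011,   0.007,   0.   ]), 'position': array([0.303, 0.602, 0.23 ]), 'eef_rot': array([ 0.001,  0.851,  0.524, -0.001]), 'force': array([ 0.348,  0.16 , -0.011]), 'torque': array([ 0.055, -0.049, -0.011]), 'width': np.float64(0.086)}
top [0.3708 0.0208 1.1886]
top case_a 0.94 [392.1 235.7] [ 0.4938 -0.1513  0.003 ]
top case_a 0.85 [260.4 233. ] [0.5071 0.169  0.003 ]
top case_a 0.65 [323.1 239. ] [0.4894 0.0166 0.003 ]
top mat 0.81 [324.6 240.3] [0.4864 0.013  0.    ]
top base 0.7 [350.1 151.4] [ 0.7091 -0.0563  0.    ]
top scanner 0.75 [172.5 169.8] [0.6714 0.3916 0.    ]
top flux_bottle 0.73 [463.7 168.3] [ 0.6592 -0.3396  0.    ]
top driver 0.64 [228.4 139.4] [0.7477 0.2516 0.    ]
side [0.559  0.8249 0.6275]
side case_a 0.98 [366.9 206.6] [0.4851 0.0194 0.003 ]
side case_a 0.86 [357.1 248.7] [0.514  0.1709 0.003 ]
side case_a 0.83 [360.4 171. ] [ 0.4952 -0.1434  0.003 ]
side mat 0.81 [362.9 206.1] [0.4947 0.0137 0.    ]
side base 0.86 [276.3 189.6] [ 0.7214 -0.053   0.    ]
side scanner 0.57 [277.4 335.2] [0.663  0.3957 0.    ]
side flux_bottle 0.76 [304.  137.4] [ 0.6688 -0.3444  0.    ]
side driver 0.9 [247.2 278.4] [0.7419 0.2619 0.    ]
side driver 0.48 [366.9 205. ] [0.4844 0.0089 0.    ]
```

```bash
python3 -c "
import cv2,numpy as np
a=cv2.imread('pics/t1.png');b=cv2.imread('pics/s1.png')
cv2.imwrite('pics/both.png',cv2.resize(np.vstack([a,b]),(480,600),interpolation=cv2.INTER_AREA))"
```

```text
(no output)
```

View pics/t1.png

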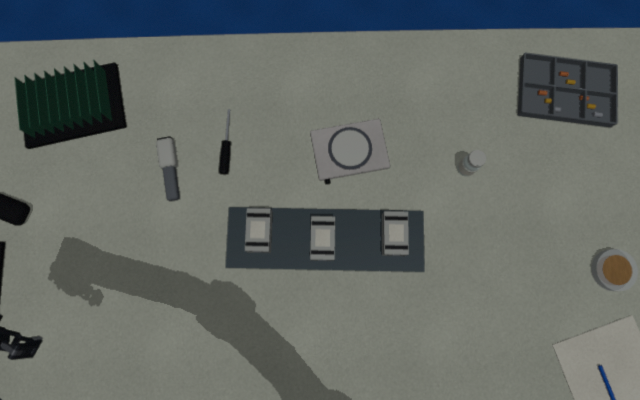

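View pics/s1.png

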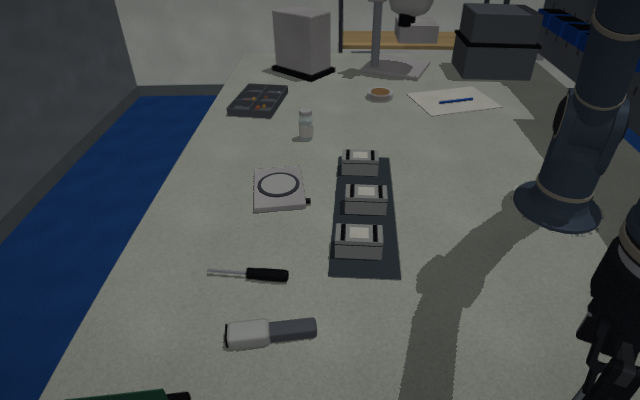

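The pictures show three cases on the mat (top view at about (258,230), (322,238), (396,232)) and the plate at (350,148). The networks agree with both views. Next I refine positions and yaw.

```bash
python3 - <<'E'
from h import *
np.set_printoptions(precision=4,suppress=True)
im=save("top","t2"); 
for n,z in(("case_a",.053),("mat",.003)):
    for r in eyes.cut_out("top",n)[:3]:
        m=np.asarray(r["mask"]).astype(np.uint8)
        ys,xs=np.nonzero(m); P=at_z("top",np.c_[xs,ys],z)[:,:2].astype(np.float32)
        print(n,round(r["score"],2),r["bbox"],"rect",cv2.minAreaRect(P),"mean",P.mean(0))
print(at_z("top",[[228.5,207],[424,211],[424,271],[226,267.5]],.003))
print("plate",at_z("top",[[350.3,148.2]],.022))
e=cv2.fitEllipse
for r in eyes.place_of("side","base")[:1]: pass
g=cv2.cvtColor(im,cv2.COLOR_RGB2GRAY)[110:190,300:400]
c=cv2.HoughCircles(g,cv2.HOUGH_GRADIENT,1.5,50,param1=80,param2=20,minRadius=15,maxRadius=28);print(c)
cv2.imwrite("pics/crop.png",cv2.resize(cv2.cvtColor(im[195:280,215:435],cv2.COLOR_RGB2BGR),None,fx=3.6,fy=3.6,interpolation=cv2.INTER_CUBIC))
# corners of side cases: project boxes to check
s=observe(); print(s["position"],s["eef_rot"])
E
```

```text
case_a 0.82 [308.3, 214.7, 27.8, 45.2] rect ((0.48597252368927, 0.019194602966308594), (0.05566766485571861, 0.100411556661129), 88.5122299194336) mean [0.4859 0.019 ]
case_a 0.82 [245.1, 208.9, 27.1, 41.1] rect ((0.5077493786811829, 0.16771544516086578), (0.06146614998579025, 0.10190832614898682), 87.739990234375) mean [0.5074 0.1678]
case_a 0.69 [382.6, 214.1, 24.7, 44.5] rect ((0.49397122859954834, -0.15122464299201965), (0.06097079813480377, 0.10176476836204529), 87.4632339477539) mean [ 0.4935 -0.1507]
mat 0.67 [225.8, 204.7, 202.0, 70.1] rect ((0.4900549054145813, 0.011266782879829407), (0.48670056462287903, 0.1524481326341629), 87.50987243652344) mean [0.4831 0.013 ]
[[ 0.573   0.248   0.003 ]
 [ 0.5528 -0.2326  0.003 ]
 [ 0.4072 -0.2238  0.003 ]
 [ 0.4254  0.2519  0.003 ]]
plate [[ 0.711  -0.0556  0.022 ]]
[[[50.25 38.25 22.05]]]
[0.3038 0.6028 0.2314] [-0.      0.8515  0.5244  0.    ]
```

View pics/crop.png

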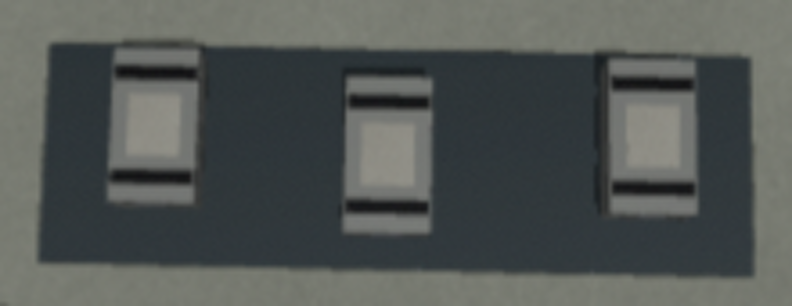

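The crop shows the cases slightly yawed (about -2.4°). Case centres: L (0.509, 0.170), M (0.486, 0.0185), R (0.494, -0.154). Plate centre: (0.711, -0.055). I start with L.

Emit:
{"api": "step_arm", "payload": {
  "deltas": [
    {"dx": 0.205,"dy": -0.433,"dz": -0.1,"rz": 24.4,"grip": 1},
    {"dx": 0.205,"dy": -0.433,"dz": -0.1,"rz": 24.4,"grip": 1},
    {"dx": 0.205,"dy": -0.433,"dz": -0.1,"rz": 24.4,"grip": 1},
    {"dx": 0.205,"dy": -0.433,"dz": -0.1,"rz": 24.4,"grip": 1},
    {"dx": 0.205,"dy": -0.433,"dz": -0.1,"rz": 24.4,"grip": 1}
  ],
  "newtons": 80
}}

```text
invalid input at $.deltas[0]: expected keys rx, ry, rz, dx, dy, dz, grip
```

All keys are required.

Emit:
{"api": "step_arm", "payload": {
  "deltas": [
    {"dx": 0.205,"dy": -0.433,"dz": -0.1,"rx": 0,"ry": 0,"rz": 24.4,"grip": 1},
    {"dx": 0.205,"dy": -0.433,"dz": -0.1,"rx": 0,"ry": 0,"rz": 24.4,"grip": 1},
    {"dx": 0.205,"dy": -0.433,"dz": -0.1,"rx": 0,"ry": 0,"rz": 24.4,"grip": 1},
    {"dx": 0.205,"dy": -0.433,"dz": -0.1,"rx": 0,"ry": 0,"rz": 24.4,"grip": 1},
    {"dx": 0.205,"dy": -0.433,"dz": -0.1,"rx": 0,"ry": 0,"rz": 24.4,"grip": 1}
  ],
  "newtons": 80
}}

```text
time: 1.32
position: [0.3916, 0.4167, 0.1886]
eef_rot: [-0.0, 0.721, 0.693, 0.0]
force: [0.5, 0.3, -0.0]
width: 0.0852
```

Emit:
{"api": "step_arm", "payload": {
  "deltas": [
    {"dx": 0.117,"dy": -0.247,"dz": -0.07,"rx": 0,"ry": 0,"rz": 0,"grip": 1},
    {"dx": 0.117,"dy": -0.247,"dz": -0.07,"rx": 0,"ry": 0,"rz": 0,"grip": 1},
    {"dx": 0.117,"dy": -0.247,"dz": -0.07,"rx": 0,"ry": 0,"rz": 0,"grip": 1},
    {"dx": 0.117,"dy": -0.247,"dz": -0.07,"rx": 0,"ry": 0,"rz": 0,"grip": 1},
    {"dx": 0.117,"dy": -0.247,"dz": -0.07,"rx": 0,"ry": 0,"rz": 0,"grip": 1}
  ]
}}

```text
time: 1.73
position: [0.478, 0.2343, 0.1373]
eef_rot: [0.0, 0.721, 0.693, 0.001]
force: [1.1, 0.2, 0.8]
width: 0.0854
```

Emit:
{"api": "step_arm", "payload": {
  "deltas": [
    {"dx": 0.015,"dy": -0.04,"dz": -0.01,"rx": 0,"ry": 0,"rz": 0,"grip": 1},
    {"dx": 0.015,"dy": -0.04,"dz": -0.01,"rx": 0,"ry": 0,"rz": 0,"grip": 1},
    {"dx": 0.015,"dy": -0.04,"dz": -0.01,"rx": 0,"ry": 0,"rz": 0,"grip": 1}
  ]
}}

```text
time: 1.98
position: [0.4939, 0.1904, 0.1267]
eef_rot: [0.0, 0.723, 0.691, -0.0]
force: [-0.2, 0.3, -1.0]
width: 0.0854
```

Emit:
{"api": "step_arm", "payload": {
  "deltas": [
    {"dx": 0.015,"dy": -0.0205,"dz": -0.02,"rx": 0,"ry": 0,"rz": 0,"grip": 1},
    {"dx": 0.015,"dy": -0.0205,"dz": -0.05,"rx": 0,"ry": 0,"rz": 0,"grip": 1},
    {"dx": 0.015,"dy": -0.0205,"dz": -0.08,"rx": 0,"ry": 0,"rz": 0,"grip": 1},
    {"dx": 0.015,"dy": -0.0205,"dz": -0.105,"rx": 0,"ry": 0,"rz": 0,"grip": 1},
    {"dx": 0.015,"dy": -0.0205,"dz": -0.11,"rx": 0,"ry": 0,"rz": 0,"grip": 1}
  ]
}}

```text
time: 2.4
position: [0.506, 0.171, 0.0135]
eef_rot: [-0.001, 0.722, 0.692, -0.003]
force: [0.2, -0.9, -0.5]
width: 0.0852
```

Emit:
{"api": "step_arm", "payload": {
  "deltas": [
    {"dx": 0.003,"dy": 0,"dz": 0.002,"rx": 0,"ry": 0,"rz": 0,"grip": -1},
    {"dx": 0.003,"dy": 0,"dz": 0.002,"rx": 0,"ry": 0,"rz": 0,"grip": -1},
    {"dx": 0.003,"dy": 0,"dz": 0.002,"rx": 0,"ry": 0,"rz": 0,"grip": -1},
    {"dx": 0.003,"dy": 0,"dz": 0.002,"rx": 0,"ry": 0,"rz": 0,"grip": -1},
    {"dx": 0.003,"dy": 0,"dz": 0.002,"rx": 0,"ry": 0,"rz": 0,"grip": -1}
  ],
  "newtons": 80
}}

```text
time: 2.82
position: [0.5103, 0.172, 0.0173]
eef_rot: [-0.001, 0.722, 0.692, -0.001]
force: [-1.3, 1.0, 5.0]
width: 0.0554
```

Emit:
{"api": "step_arm", "payload": {
  "deltas": [
    {"dx": 0,"dy": 0,"dz": 0.02,"rx": 0,"ry": 0,"rz": 0,"grip": -1},
    {"dx": 0,"dy": 0,"dz": 0.05,"rx": 0,"ry": 0,"rz": 0,"grip": -1},
    {"dx": 0,"dy": 0,"dz": 0.09,"rx": 0,"ry": 0,"rz": 0,"grip": -1},
    {"dx": 0,"dy": 0,"dz": 0.12,"rx": 0,"ry": 0,"rz": 0,"grip": -1},
    {"dx": 0,"dy": 0,"dz": 0.12,"rx": 0,"ry": 0,"rz": 0,"grip": -1}
  ]
}}

```text
time: 3.23
position: [0.514, 0.1734, 0.1436]
eef_rot: [0.002, 0.722, 0.692, 0.005]
force: [1.3, -0.1, -3.4]
width: 0.055
```

Emit:
{"api": "step_arm", "payload": {
  "deltas": [
    {"dx": 0,"dy": 0,"dz": 0,"rx": 0,"ry": 7,"rz": 0,"grip": -1},
    {"dx": 0,"dy": 0,"dz": 0,"rx": 0,"ry": 14,"rz": 0,"grip": -1},
    {"dx": 0,"dy": 0,"dz": 0,"rx": 0,"ry": 20,"rz": 0,"grip": -1},
    {"dx": 0,"dy": 0,"dz": 0,"rx": 0,"ry": 20,"rz": 0,"grip": -1},
    {"dx": 0,"dy": 0,"dz": 0,"rx": 0,"ry": 20,"rz": 0,"grip": -1}
  ]
}}

```text
time: 3.65
position: [0.5139, 0.1726, 0.1412]
eef_rot: [-0.119, 0.712, 0.681, -0.122]
force: [-0.8, 1.4, -5.9]
width: 0.0548
```

Emit:
{"api": "step_arm", "payload": {
  "deltas": [
    {"dx": 0,"dy": 0,"dz": 0,"rx": 0,"ry": 0,"rz": 0,"grip": -1},
    {"dx": 0,"dy": 0,"dz": 0,"rx": 0,"ry": 0,"rz": 0,"grip": -1},
    {"dx": 0,"dy": 0,"dz": 0,"rx": 0,"ry": -7,"rz": 0,"grip": -1},
    {"dx": 0,"dy": 0,"dz": 0,"rx": 0,"ry": -14,"rz": 0,"grip": -1},
    {"dx": 0,"dy": 0,"dz": 0,"rx": 0,"ry": -20,"rz": 0,"grip": -1}
  ]
}}

```text
time: 4.07
position: [0.5126, 0.1729, 0.1418]
eef_rot: [0.003, 0.722, 0.692, 0.006]
force: [-0.4, -0.4, -5.0]
width: 0.055
```

Emit:
{"api": "step_arm", "payload": {
  "deltas": [
    {"dx": 0,"dy": 0,"dz": 0,"rx": 0,"ry": 0,"rz": 0,"grip": -1},
    {"dx": 0,"dy": 0,"dz": 0,"rx": 0,"ry": 0,"rz": 0,"grip": -1},
    {"dx": 0,"dy": 0,"dz": 0,"rx": 0,"ry": 0,"rz": 0,"grip": -1}
  ]
}}

```text
time: 4.32
position: [0.5129, 0.1731, 0.1425]
eef_rot: [0.003, 0.722, 0.692, 0.006]
force: [1.2, 0.8, -4.5]
width: 0.0548
```

```bash
cat > st.py <<'E'
from h import *
np.set_printoptions(precision=3,suppress=True)
T=[]
for i in range(3):
    eyes.grab_frame("top"); s=observe(); T.append(np.r_[s["force"],s["torque"]])
from scipy.spatial.transform import Rotation as R
q=s["eef_rot"]; M=R.from_quat([*q[1:],q[0]]).as_matrix()
print("t",s["time"],"p",s["position"],"q",np.array(q),"zaxis",M[:,2],"xang",np.degrees(np.arctan2(M[1,0],M[0,0])),"w",s["width"])
print(np.array(T)); print("joint",s["q"],"eff",s["joint_efforts"])
E
python3 st.py
```

```text
t 4.4667 p [0.514 0.173 0.142] q [0.003 0.723 0.691 0.006] zaxis [ 0.012  0.004 -1.   ] xang 87.44525477897326 w 0.055155479772046295
[[ 0.501 -0.066 -6.381 -0.046  0.031  0.005]
 [ 0.566  0.308 -5.282 -0.068  0.056  0.004]
 [ 0.305 -0.514 -5.155  0.002  0.023 -0.019]]
joint [-0.398  0.347 -0.005  1.953  0.004  0.828  1.12 ] eff [ -0.181 -43.494   0.284 -21.415   0.003  -0.047   0.004]
```

Emit:
{"api": "step_arm", "payload": {
  "deltas": [
    {"dx": 0,"dy": 0,"dz": 0,"rx": 0,"ry": -7,"rz": 0,"grip": -1},
    {"dx": 0,"dy": 0,"dz": 0,"rx": 0,"ry": -14,"rz": 0,"grip": -1},
    {"dx": 0,"dy": 0,"dz": 0,"rx": 0,"ry": -20,"rz": 0,"grip": -1},
    {"dx": 0,"dy": 0,"dz": 0,"rx": 0,"ry": -20,"rz": 0,"grip": -1},
    {"dx": 0,"dy": 0,"dz": 0,"rx": 0,"ry": -20,"rz": 0,"grip": -1}
  ]
}}

```text
time: 4.88
position: [0.5125, 0.1728, 0.1409]
eef_rot: [0.122, 0.71, 0.681, 0.129]
force: [1.1, -0.7, -5.0]
width: 0.0551
```

Emit:
{"api": "step_arm", "payload": {
  "deltas": [
    {"dx": 0,"dy": 0,"dz": 0,"rx": 0,"ry": 0,"rz": 0,"grip": -1},
    {"dx": 0,"dy": 0,"dz": 0,"rx": 0,"ry": 0,"rz": 0,"grip": -1},
    {"dx": 0,"dy": 0,"dz": 0,"rx": 0,"ry": 7,"rz": 0,"grip": -1},
    {"dx": 0,"dy": 0,"dz": 0,"rx": 0,"ry": 14,"rz": 0,"grip": -1},
    {"dx": 0,"dy": 0,"dz": 0,"rx": 0,"ry": 20,"rz": 0,"grip": -1}
  ]
}}

```text
time: 5.3
position: [0.5149, 0.1736, 0.1425]
eef_rot: [-0.001, 0.722, 0.692, 0.005]
force: [0.7, 0.2, -6.1]
width: 0.055
```

Emit:
{"api": "step_arm", "payload": {
  "deltas": [
    {"dx": 0,"dy": 0,"dz": 0,"rx": 0,"ry": 0,"rz": 0,"grip": -1},
    {"dx": 0,"dy": 0,"dz": 0,"rx": 0,"ry": 0,"rz": 0,"grip": -1},
    {"dx": 0,"dy": 0,"dz": 0,"rx": 0,"ry": 0,"rz": 0,"grip": -1}
  ]
}}

```text
time: 5.55
position: [0.5149, 0.1729, 0.142]
eef_rot: [-0.001, 0.723, 0.691, 0.005]
force: [-0.2, -0.4, -6.5]
width: 0.0546
```

```bash
python3 st.py
```

```text
t 5.7 p [0.513 0.174 0.142] q [-0.001  0.722  0.692  0.004] zaxis [ 0.005  0.007 -1.   ] xang 87.60824632343133 w 0.05508459055025026
[[ 0.257  0.576 -5.834 -0.064  0.043  0.004]
 [-0.805 -0.236 -5.977 -0.025  0.036  0.031]
 [-0.005  0.729 -5.248 -0.051  0.127  0.039]]
joint [-0.389  0.349 -0.015  1.948  0.001  0.837  1.125] eff [  0.348 -42.958   0.432 -21.729   0.02   -0.076  -0.003]
```

L shows no torque change along its length (about 0.03 Nm, against 0.14 expected), so it looks quiet. I put it back.

Emit:
{"api": "step_arm", "payload": {
  "deltas": [
    {"dx": -0.003,"dy": -0.001,"dz": -0.04,"rx": 0,"ry": 0,"rz": 0,"grip": -1},
    {"dx": -0.003,"dy": -0.001,"dz": -0.08,"rx": 0,"ry": 0,"rz": 0,"grip": -1},
    {"dx": -0.003,"dy": -0.001,"dz": -0.11,"rx": 0,"ry": 0,"rz": 0,"grip": -1},
    {"dx": -0.003,"dy": -0.001,"dz": -0.117,"rx": 0,"ry": 0,"rz": 0,"grip": -1},
    {"dx": -0.003,"dy": -0.001,"dz": -0.12,"rx": 0,"ry": 0,"rz": 0,"grip": -1}
  ]
}}

```text
time: 6.12
position: [0.5086, 0.1726, 0.0208]
eef_rot: [-0.001, 0.721, 0.693, 0.003]
force: [-0.6, 0.3, -5.4]
width: 0.055
```

Emit:
{"api": "step_arm", "payload": {
  "deltas": [
    {"dx": 0,"dy": 0,"dz": -0.002,"rx": 0,"ry": 0,"rz": 0,"grip": -1},
    {"dx": 0,"dy": 0,"dz": -0.003,"rx": 0,"ry": 0,"rz": 0,"grip": -1},
    {"dx": 0,"dy": 0,"dz": -0.003,"rx": 0,"ry": 0,"rz": 0,"grip": -1}
  ]
}}

```text
time: 6.37
position: [0.5098, 0.1733, 0.0195]
eef_rot: [-0.001, 0.721, 0.693, 0.004]
force: [0.4, -0.5, -5.4]
width: 0.0546
```

Emit:
{"api": "step_arm", "payload": {
  "deltas": [
    {"dx": 0,"dy": 0,"dz": -0.002,"rx": 0,"ry": 0,"rz": 0,"grip": -1},
    {"dx": 0,"dy": 0,"dz": -0.003,"rx": 0,"ry": 0,"rz": 0,"grip": -1},
    {"dx": 0,"dy": 0,"dz": -0.004,"rx": 0,"ry": 0,"rz": 0,"grip": -1}
  ]
}}

```text
time: 6.62
position: [0.5114, 0.1738, 0.0175]
eef_rot: [-0.0, 0.721, 0.693, 0.006]
force: [-1.7, -1.0, 16.0]
width: 0.0547
```

Emit:
{"api": "step_arm", "payload": {
  "deltas": [
    {"dx": 0,"dy": 0,"dz": 0,"rx": 0,"ry": 0,"rz": 0,"grip": -1},
    {"dx": 0,"dy": 0,"dz": 0,"rx": 0,"ry": 0,"rz": 0,"grip": 1},
    {"dx": 0,"dy": 0,"dz": 0,"rx": 0,"ry": 0,"rz": 0,"grip": 1},
    {"dx": 0,"dy": 0,"dz": 0,"rx": 0,"ry": 0,"rz": 0,"grip": 1},
    {"dx": 0,"dy": 0,"dz": 0,"rx": 0,"ry": 0,"rz": 0,"grip": 1}
  ]
}}

```text
time: 7.03
position: [0.5118, 0.1739, 0.0178]
eef_rot: [-0.0, 0.721, 0.693, 0.006]
force: [-0.2, 0.1, 0.7]
width: 0.0858
```

Emit:
{"api": "step_arm", "payload": {
  "deltas": [
    {"dx": 0,"dy": 0,"dz": 0.02,"rx": 0,"ry": 0,"rz": 0,"grip": 1},
    {"dx": 0,"dy": 0,"dz": 0.06,"rx": 0,"ry": 0,"rz": 0,"grip": 1},
    {"dx": 0,"dy": 0,"dz": 0.1,"rx": 0,"ry": 0,"rz": 0,"grip": 1},
    {"dx": -0.005,"dy": -0.04,"dz": 0.1,"rx": 0,"ry": 0,"rz": 0,"grip": 1},
    {"dx": -0.01,"dy": -0.08,"dz": 0.1,"rx": 0,"ry": 0,"rz": 0,"grip": 1}
  ]
}}

```text
time: 7.45
position: [0.504, 0.0962, 0.1207]
eef_rot: [0.001, 0.719, 0.695, 0.009]
force: [0.8, -1.7, -0.5]
width: 0.0855
```

Emit:
{"api": "step_arm", "payload": {
  "deltas": [
    {"dx": -0.01,"dy": -0.04,"dz": 0,"rx": -0.6,"ry": 0.8,"rz": 0,"grip": 1},
    {"dx": -0.018,"dy": -0.078,"dz": 0,"rx": -0.6,"ry": 0.8,"rz": 0,"grip": 1},
    {"dx": -0.018,"dy": -0.078,"dz": -0.01,"rx": -0.6,"ry": 0.8,"rz": 0,"grip": 1},
    {"dx": -0.018,"dy": -0.078,"dz": -0.03,"rx": -0.6,"ry": 0.8,"rz": 0,"grip": 1},
    {"dx": -0.018,"dy": -0.078,"dz": -0.04,"rx": -0.6,"ry": 0.8,"rz": 0,"grip": 1}
  ]
}}

```text
time: 7.87
position: [0.4853, 0.0174, 0.0796]
eef_rot: [0.0, 0.72, 0.694, 0.0]
force: [-0.2, 0.7, -0.2]
width: 0.0855
```

Emit:
{"api": "step_arm", "payload": {
  "deltas": [
    {"dx": 0,"dy": 0.001,"dz": -0.03,"rx": 0,"ry": 0,"rz": 0,"grip": 1},
    {"dx": 0,"dy": 0.001,"dz": -0.055,"rx": 0,"ry": 0,"rz": 0,"grip": 1},
    {"dx": 0,"dy": 0.001,"dz": -0.062,"rx": 0,"ry": 0,"rz": 0,"grip": 1},
    {"dx": 0,"dy": 0.001,"dz": -0.062,"rx": 0,"ry": 0,"rz": 0,"grip": 1}
  ]
}}

```text
time: 8.2
position: [0.4838, 0.0188, 0.0158]
eef_rot: [-0.001, 0.719, 0.695, -0.001]
force: [-0.1, -0.3, 0.3]
width: 0.0858
```

Emit:
{"api": "step_arm", "payload": {
  "deltas": [
    {"dx": 0,"dy": 0,"dz": 0,"rx": 0,"ry": 0,"rz": 0,"grip": -1},
    {"dx": 0,"dy": 0,"dz": 0,"rx": 0,"ry": 0,"rz": 0,"grip": -1},
    {"dx": 0,"dy": 0,"dz": 0,"rx": 0,"ry": 0,"rz": 0,"grip": -1},
    {"dx": 0,"dy": 0,"dz": 0,"rx": 0,"ry": 0,"rz": 0,"grip": -1},
    {"dx": 0,"dy": 0,"dz": 0,"rx": 0,"ry": 0,"rz": 0,"grip": -1}
  ]
}}

```text
time: 8.62
position: [0.485, 0.0191, 0.0172]
eef_rot: [-0.001, 0.719, 0.695, -0.0]
force: [-0.9, 1.6, 7.0]
width: 0.0551
```

Now I lift it and rock it both ways, with 22° tilts and longer dwells.

Emit:
{"api": "step_arm", "payload": {
  "deltas": [
    {"dx": 0,"dy": 0,"dz": 0.02,"rx": 0,"ry": 0,"rz": 0,"grip": -1},
    {"dx": 0,"dy": 0,"dz": 0.05,"rx": 0,"ry": 0,"rz": 0,"grip": -1},
    {"dx": 0,"dy": 0,"dz": 0.09,"rx": 0,"ry": 0,"rz": 0,"grip": -1},
    {"dx": 0,"dy": 0,"dz": 0.12,"rx": 0,"ry": 0,"rz": 0,"grip": -1},
    {"dx": 0,"dy": 0,"dz": 0.12,"rx": 0,"ry": 0,"rz": 0,"grip": -1}
  ]
}}

```text
time: 9.03
position: [0.4886, 0.0193, 0.1429]
eef_rot: [0.003, 0.719, 0.695, 0.004]
force: [0.7, 1.2, -5.1]
width: 0.0552
```

Emit:
{"api": "step_arm", "payload": {
  "deltas": [
    {"dx": 0,"dy": 0,"dz": 0,"rx": 0,"ry": 7,"rz": 0,"grip": -1},
    {"dx": 0,"dy": 0,"dz": 0,"rx": 0,"ry": 14,"rz": 0,"grip": -1},
    {"dx": 0,"dy": 0,"dz": 0,"rx": 0,"ry": 20,"rz": 0,"grip": -1},
    {"dx": 0,"dy": 0,"dz": 0,"rx": 0,"ry": 20,"rz": 0,"grip": -1},
    {"dx": 0,"dy": 0,"dz": 0,"rx": 0,"ry": 20,"rz": 0,"grip": -1}
  ]
}}

```text
time: 9.45
position: [0.4884, 0.0192, 0.1409]
eef_rot: [-0.118, 0.709, 0.684, -0.121]
force: [-1.4, -0.4, -6.0]
width: 0.055
```

Emit:
{"api": "step_arm", "payload": {
  "deltas": [
    {"dx": 0,"dy": 0,"dz": 0,"rx": 0,"ry": 0,"rz": 0,"grip": -1},
    {"dx": 0,"dy": 0,"dz": 0,"rx": 0,"ry": 0,"rz": 0,"grip": -1},
    {"dx": 0,"dy": 0,"dz": 0,"rx": 0,"ry": -7,"rz": 0,"grip": -1},
    {"dx": 0,"dy": 0,"dz": 0,"rx": 0,"ry": -14,"rz": 0,"grip": -1},
    {"dx": 0,"dy": 0,"dz": 0,"rx": 0,"ry": -20,"rz": 0,"grip": -1}
  ]
}}

```text
time: 9.87
position: [0.487, 0.0191, 0.1413]
eef_rot: [0.004, 0.72, 0.694, 0.006]
force: [-0.3, 0.7, -5.4]
width: 0.0545
```

Emit:
{"api": "step_arm", "payload": {
  "deltas": [
    {"dx": 0,"dy": 0,"dz": 0,"rx": 0,"ry": 0,"rz": 0,"grip": -1},
    {"dx": 0,"dy": 0,"dz": 0,"rx": 0,"ry": 0,"rz": 0,"grip": -1},
    {"dx": 0,"dy": 0,"dz": 0,"rx": 0,"ry": 0,"rz": 0,"grip": -1}
  ]
}}

```text
time: 10.12
position: [0.4874, 0.0192, 0.142]
eef_rot: [0.004, 0.72, 0.694, 0.006]
force: [-0.1, -0.3, -5.0]
width: 0.0548
```

```bash
sed -i 's/range(3)/range(5)/; s/^print(np.array(T)).*/T=np.array(T);print(T[:,2:5]);print("mean",T.mean(0))/' st.py; python3 st.py
```

```text
t 10.3667 p [0.488 0.019 0.141] q [0.004 0.72  0.694 0.005] zaxis [ 0.014  0.002 -1.   ] xang 87.95062977759721 w 0.05518437764623603
[[-4.847 -0.014  0.021]
 [-5.173 -0.039  0.047]
 [-4.33   0.015  0.012]
 [-5.323  0.042  0.078]
 [-5.458 -0.044  0.009]]
mean [-0.048 -0.045 -5.026 -0.008  0.033  0.017]
```

Emit:
{"api": "step_arm", "payload": {
  "deltas": [
    {"dx": 0,"dy": 0,"dz": 0,"rx": 0,"ry": -7,"rz": 0,"grip": -1},
    {"dx": 0,"dy": 0,"dz": 0,"rx": 0,"ry": -14,"rz": 0,"grip": -1},
    {"dx": 0,"dy": 0,"dz": 0,"rx": 0,"ry": -20,"rz": 0,"grip": -1},
    {"dx": 0,"dy": 0,"dz": 0,"rx": 0,"ry": -20,"rz": 0,"grip": -1},
    {"dx": 0,"dy": 0,"dz": 0,"rx": 0,"ry": -20,"rz": 0,"grip": -1}
  ]
}}

```text
time: 10.78
position: [0.4862, 0.0189, 0.1402]
eef_rot: [0.123, 0.708, 0.684, 0.128]
force: [0.6, -0.8, -4.1]
width: 0.0548
```

Emit:
{"api": "step_arm", "payload": {
  "deltas": [
    {"dx": 0,"dy": 0,"dz": 0,"rx": 0,"ry": 0,"rz": 0,"grip": -1},
    {"dx": 0,"dy": 0,"dz": 0,"rx": 0,"ry": 0,"rz": 0,"grip": -1},
    {"dx": 0,"dy": 0,"dz": 0,"rx": 0,"ry": 7,"rz": 0,"grip": -1},
    {"dx": 0,"dy": 0,"dz": 0,"rx": 0,"ry": 14,"rz": 0,"grip": -1},
    {"dx": 0,"dy": 0,"dz": 0,"rx": 0,"ry": 20,"rz": 0,"grip": -1}
  ]
}}

```text
time: 11.2
position: [0.4887, 0.0194, 0.1417]
eef_rot: [0.001, 0.719, 0.695, 0.003]
force: [0.8, -0.3, -5.0]
width: 0.0549
```

Emit:
{"api": "step_arm", "payload": {
  "deltas": [
    {"dx": 0,"dy": 0,"dz": 0,"rx": 0,"ry": 0,"rz": 0,"grip": -1},
    {"dx": 0,"dy": 0,"dz": 0,"rx": 0,"ry": 0,"rz": 0,"grip": -1},
    {"dx": 0,"dy": 0,"dz": 0,"rx": 0,"ry": 0,"rz": 0,"grip": -1}
  ]
}}

```text
time: 11.45
position: [0.4886, 0.0192, 0.1412]
eef_rot: [0.001, 0.719, 0.694, 0.003]
force: [-0.8, -0.1, -5.0]
width: 0.0548
```

```bash
python3 st.py
```

```text
t 11.7 p [0.488 0.019 0.142] q [0.001 0.719 0.695 0.003] zaxis [ 0.007  0.003 -1.   ] xang 88.01014253881104 w 0.05480364578401946
[[-5.593 -0.02   0.012]
 [-5.484  0.017  0.033]
 [-5.036  0.035 -0.008]
 [-5.403  0.004  0.02 ]
 [-5.089  0.046 -0.022]]
mean [ 0.115 -0.119 -5.321  0.016  0.007 -0.011]
```

M is quiet as well. I put it back.

Emit:
{"api": "step_arm", "payload": {
  "deltas": [
    {"dx": -0.003,"dy": 0,"dz": -0.04,"rx": 0,"ry": 0.4,"rz": 0,"grip": -1},
    {"dx": -0.003,"dy": 0,"dz": -0.08,"rx": 0,"ry": 0.4,"rz": 0,"grip": -1},
    {"dx": -0.003,"dy": 0,"dz": -0.11,"rx": 0,"ry": 0.4,"rz": 0,"grip": -1},
    {"dx": -0.003,"dy": 0,"dz": -0.117,"rx": 0,"ry": 0.4,"rz": 0,"grip": -1},
    {"dx": -0.003,"dy": 0,"dz": -0.121,"rx": 0,"ry": 0.4,"rz": 0,"grip": -1}
  ]
}}

```text
time: 12.12
position: [0.4835, 0.0194, 0.0196]
eef_rot: [-0.002, 0.719, 0.695, -0.0]
force: [-0.1, -0.0, -4.6]
width: 0.0549
```

Emit:
{"api": "step_arm", "payload": {
  "deltas": [
    {"dx": 0,"dy": 0,"dz": -0.002,"rx": 0,"ry": 0,"rz": 0,"grip": -1},
    {"dx": 0,"dy": 0,"dz": -0.003,"rx": 0,"ry": 0,"rz": 0,"grip": -1},
    {"dx": 0,"dy": 0,"dz": -0.004,"rx": 0,"ry": 0,"rz": 0,"grip": -1}
  ]
}}

```text
time: 12.37
position: [0.4851, 0.0196, 0.0173]
eef_rot: [-0.001, 0.719, 0.695, 0.001]
force: [-3.4, 0.0, 11.5]
width: 0.055
```

Emit:
{"api": "step_arm", "payload": {
  "deltas": [
    {"dx": 0,"dy": 0,"dz": 0,"rx": 0,"ry": 0,"rz": 0,"grip": -1},
    {"dx": 0,"dy": 0,"dz": 0,"rx": 0,"ry": 0,"rz": 0,"grip": 1},
    {"dx": 0,"dy": 0,"dz": 0,"rx": 0,"ry": 0,"rz": 0,"grip": 1},
    {"dx": 0,"dy": 0,"dz": 0,"rx": 0,"ry": 0,"rz": 0,"grip": 1},
    {"dx": 0,"dy": 0,"dz": 0,"rx": 0,"ry": 0,"rz": 0,"grip": 1}
  ]
}}

```text
time: 12.78
position: [0.4857, 0.0196, 0.0179]
eef_rot: [-0.001, 0.719, 0.695, 0.002]
force: [0.8, 0.5, 0.7]
width: 0.0852
```

Emit:
{"api": "step_arm", "payload": {
  "deltas": [
    {"dx": 0,"dy": 0,"dz": 0.02,"rx": 0,"ry": 0,"rz": 0,"grip": 1},
    {"dx": 0,"dy": 0,"dz": 0.06,"rx": 0,"ry": 0,"rz": 0,"grip": 1},
    {"dx": 0,"dy": 0,"dz": 0.1,"rx": 0,"ry": 0,"rz": 0,"grip": 1},
    {"dx": 0.005,"dy": -0.04,"dz": 0.1,"rx": 0,"ry": 0,"rz": 0,"grip": 1},
    {"dx": 0.01,"dy": -0.08,"dz": 0.1,"rx": 0,"ry": 0,"rz": 0,"grip": 1}
  ]
}}

```text
time: 13.2
position: [0.4982, -0.0588, 0.121]
eef_rot: [0.002, 0.717, 0.697, 0.005]
force: [0.1, -0.9, -0.5]
width: 0.0852
```

Emit:
{"api": "step_arm", "payload": {
  "deltas": [
    {"dx": -0.004,"dy": -0.04,"dz": 0,"rx": -0.2,"ry": 0.55,"rz": -0.8,"grip": 1},
    {"dx": -0.004,"dy": -0.08,"dz": 0,"rx": -0.2,"ry": 0.55,"rz": -0.8,"grip": 1},
    {"dx": -0.004,"dy": -0.094,"dz": 0,"rx": -0.2,"ry": 0.55,"rz": -0.8,"grip": 1},
    {"dx": -0.004,"dy": -0.094,"dz": -0.03,"rx": -0.2,"ry": 0.55,"rz": -0.8,"grip": 1},
    {"dx": -0.004,"dy": -0.094,"dz": -0.04,"rx": -0.2,"ry": 0.55,"rz": -0.8,"grip": 1}
  ]
}}

```text
time: 13.62
position: [0.4928, -0.1541, 0.0793]
eef_rot: [-0.001, 0.723, 0.691, -0.001]
force: [-0.1, 0.6, -0.1]
width: 0.0851
```

Emit:
{"api": "step_arm", "payload": {
  "deltas": [
    {"dx": 0.001,"dy": 0.001,"dz": -0.03,"rx": 0,"ry": 0,"rz": 0,"grip": 1},
    {"dx": 0.001,"dy": 0.001,"dz": -0.055,"rx": 0,"ry": 0,"rz": 0,"grip": 1},
    {"dx": 0.001,"dy": 0.001,"dz": -0.062,"rx": 0,"ry": 0,"rz": 0,"grip": 1},
    {"dx": 0.001,"dy": 0.001,"dz": -0.062,"rx": 0,"ry": 0,"rz": 0,"grip": 1}
  ]
}}

```text
time: 13.95
position: [0.4921, -0.1518, 0.0155]
eef_rot: [-0.004, 0.722, 0.692, -0.002]
force: [0.7, 0.1, 0.1]
width: 0.0857
```

Emit:
{"api": "step_arm", "payload": {
  "deltas": [
    {"dx": 0,"dy": 0,"dz": 0,"rx": 0,"ry": 0,"rz": 0,"grip": -1},
    {"dx": 0,"dy": 0,"dz": 0,"rx": 0,"ry": 0,"rz": 0,"grip": -1},
    {"dx": 0,"dy": 0,"dz": 0,"rx": 0,"ry": 0,"rz": 0,"grip": -1},
    {"dx": 0,"dy": 0,"dz": 0,"rx": 0,"ry": 0,"rz": 0,"grip": -1},
    {"dx": 0,"dy": 0,"dz": 0,"rx": 0,"ry": 0,"rz": 0,"grip": -1}
  ]
}}

```text
time: 14.37
position: [0.4934, -0.152, 0.0172]
eef_rot: [-0.002, 0.722, 0.692, -0.001]
force: [-0.9, 0.4, 7.6]
width: 0.0549
```

Emit:
{"api": "step_arm", "payload": {
  "deltas": [
    {"dx": 0,"dy": 0,"dz": 0.02,"rx": 0,"ry": 0,"rz": 0,"grip": -1},
    {"dx": 0,"dy": 0,"dz": 0.05,"rx": 0,"ry": 0,"rz": 0,"grip": -1},
    {"dx": 0,"dy": 0,"dz": 0.09,"rx": 0,"ry": 0,"rz": 0,"grip": -1},
    {"dx": 0,"dy": 0,"dz": 0.12,"rx": 0,"ry": 0,"rz": 0,"grip": -1},
    {"dx": 0,"dy": 0,"dz": 0.12,"rx": 0,"ry": 0,"rz": 0,"grip": -1}
  ]
}}

```text
time: 14.78
position: [0.497, -0.153, 0.143]
eef_rot: [0.003, 0.722, 0.692, 0.002]
force: [2.2, -0.6, -4.7]
width: 0.0552
```

Emit:
{"api": "step_arm", "payload": {
  "deltas": [
    {"dx": 0,"dy": 0,"dz": 0,"rx": 0,"ry": 7,"rz": 0,"grip": -1},
    {"dx": 0,"dy": 0,"dz": 0,"rx": 0,"ry": 14,"rz": 0,"grip": -1},
    {"dx": 0,"dy": 0,"dz": 0,"rx": 0,"ry": 20,"rz": 0,"grip": -1},
    {"dx": 0,"dy": 0,"dz": 0,"rx": 0,"ry": 20,"rz": 0,"grip": -1},
    {"dx": 0,"dy": 0,"dz": 0,"rx": 0,"ry": 20,"rz": 0,"grip": -1}
  ]
}}

```text
time: 15.2
position: [0.4968, -0.1522, 0.1407]
eef_rot: [-0.118, 0.711, 0.682, -0.124]
force: [-1.2, 0.2, -6.2]
width: 0.0549
```

Emit:
{"api": "step_arm", "payload": {
  "deltas": [
    {"dx": 0,"dy": 0,"dz": 0,"rx": 0,"ry": 0,"rz": 0,"grip": -1},
    {"dx": 0,"dy": 0,"dz": 0,"rx": 0,"ry": 0,"rz": 0,"grip": -1},
    {"dx": 0,"dy": 0,"dz": 0,"rx": 0,"ry": -7,"rz": 0,"grip": -1},
    {"dx": 0,"dy": 0,"dz": 0,"rx": 0,"ry": -14,"rz": 0,"grip": -1},
    {"dx": 0,"dy": 0,"dz": 0,"rx": 0,"ry": -20,"rz": 0,"grip": -1}
  ]
}}

```text
time: 15.62
position: [0.4954, -0.1525, 0.1411]
eef_rot: [0.004, 0.722, 0.692, 0.003]
force: [-0.3, 0.4, -5.1]
width: 0.0551
```

Emit:
{"api": "step_arm", "payload": {
  "deltas": [
    {"dx": 0,"dy": 0,"dz": 0,"rx": 0,"ry": 0,"rz": 0,"grip": -1},
    {"dx": 0,"dy": 0,"dz": 0,"rx": 0,"ry": 0,"rz": 0,"grip": -1},
    {"dx": 0,"dy": 0,"dz": 0,"rx": 0,"ry": 0,"rz": 0,"grip": -1}
  ]
}}

```text
time: 15.87
position: [0.4958, -0.1526, 0.1418]
eef_rot: [0.004, 0.722, 0.692, 0.003]
force: [0.5, 0.3, -5.7]
width: 0.0552
```

```bash
python3 st.py
```

```text
t 16.1167 p [ 0.496 -0.152  0.141] q [0.003 0.722 0.692 0.003] zaxis [ 0.009 -0.001 -1.   ] xang 87.60049394233617 w 0.05479215118263894
[[-5.914  0.002 -0.033]
 [-5.745  0.072 -0.05 ]
 [-5.494 -0.024  0.087]
 [-6.907 -0.029  0.076]
 [-5.256  0.034  0.097]]
mean [-0.078  0.187 -5.863  0.011  0.035 -0.016]
```

Emit:
{"api": "step_arm", "payload": {
  "deltas": [
    {"dx": 0,"dy": 0,"dz": 0,"rx": 0,"ry": -7,"rz": 0,"grip": -1},
    {"dx": 0,"dy": 0,"dz": 0,"rx": 0,"ry": -14,"rz": 0,"grip": -1},
    {"dx": 0,"dy": 0,"dz": 0,"rx": 0,"ry": -20,"rz": 0,"grip": -1},
    {"dx": 0,"dy": 0,"dz": 0,"rx": 0,"ry": -20,"rz": 0,"grip": -1},
    {"dx": 0,"dy": 0,"dz": 0,"rx": 0,"ry": -20,"rz": 0,"grip": -1}
  ]
}}

```text
time: 16.53
position: [0.4945, -0.1522, 0.1399]
eef_rot: [0.122, 0.711, 0.681, 0.127]
force: [0.4, 0.5, -6.0]
width: 0.0554
```

Emit:
{"api": "step_arm", "payload": {
  "deltas": [
    {"dx": 0,"dy": 0,"dz": 0,"rx": 0,"ry": 0,"rz": 0,"grip": -1},
    {"dx": 0,"dy": 0,"dz": 0,"rx": 0,"ry": 0,"rz": 0,"grip": -1},
    {"dx": 0,"dy": 0,"dz": 0,"rx": 0,"ry": 7,"rz": 0,"grip": -1},
    {"dx": 0,"dy": 0,"dz": 0,"rx": 0,"ry": 14,"rz": 0,"grip": -1},
    {"dx": 0,"dy": 0,"dz": 0,"rx": 0,"ry": 20,"rz": 0,"grip": -1}
  ]
}}

```text
time: 16.95
position: [0.4971, -0.1527, 0.1414]
eef_rot: [0.002, 0.722, 0.692, -0.0]
force: [1.1, 0.8, -5.4]
width: 0.0549
```

Emit:
{"api": "step_arm", "payload": {
  "deltas": [
    {"dx": 0,"dy": 0,"dz": 0,"rx": 0,"ry": 0,"rz": 0,"grip": -1},
    {"dx": 0,"dy": 0,"dz": 0,"rx": 0,"ry": 0,"rz": 0,"grip": -1},
    {"dx": 0,"dy": 0,"dz": 0,"rx": 0,"ry": 0,"rz": 0,"grip": -1}
  ]
}}

```text
time: 17.2
position: [0.4968, -0.1524, 0.1409]
eef_rot: [0.002, 0.722, 0.692, 0.0]
force: [-0.6, 1.2, -6.7]
width: 0.0549
```

```bash
python3 st.py
```

```text
t 17.45 p [ 0.496 -0.153  0.141] q [ 0.002  0.722  0.691 -0.   ] zaxis [ 0.003 -0.003 -1.   ] xang 87.47939687724916 w 0.05522742805701219
[[-6.467 -0.098  0.163]
 [-6.072  0.01   0.072]
 [-6.132  0.008  0.07 ]
 [-4.837  0.002  0.106]
 [-6.048 -0.07   0.009]]
mean [-0.782  0.079 -5.911 -0.03   0.084 -0.027]
```

No clear shift on R either. The ball may need longer at the low end, so I tilt R steeper with a longer dwell and measure while it is tilted too.

Emit:
{"api": "step_arm", "payload": {
  "deltas": [
    {"dx": 0,"dy": 0,"dz": 0.02,"rx": 0,"ry": 7,"rz": 0,"grip": -1},
    {"dx": 0,"dy": 0,"dz": 0.02,"rx": 0,"ry": 14,"rz": 0,"grip": -1},
    {"dx": 0,"dy": 0,"dz": 0.02,"rx": 0,"ry": 21,"rz": 0,"grip": -1},
    {"dx": 0,"dy": 0,"dz": 0.02,"rx": 0,"ry": 28,"rz": 0,"grip": -1},
    {"dx": 0,"dy": 0,"dz": 0.02,"rx": 0,"ry": 30,"rz": 0,"grip": -1}
  ]
}}

```text
time: 17.87
position: [0.4988, -0.1522, 0.1597]
eef_rot: [-0.177, 0.697, 0.669, -0.187]
force: [0.2, 0.9, -6.9]
width: 0.0553
```

```bash
sed -i 's/range(5)/range(14)/; s/print(T\[:,2:5\]);//; s/print("mean",T.mean(0))/print("ty",T[:,4],"mean first7",T[:7].mean(0),"last7",T[7:].mean(0))/' st.py; python3 st.py
```

```text
t 18.5667 p [ 0.496 -0.153  0.162] q [-0.177  0.698  0.668 -0.187] zaxis [-0.497 -0.003 -0.868] xang 87.88219681124059 w 0.05526665540754873
ty [-1.201 -1.048 -1.007 -1.034 -1.1   -1.034 -1.065 -1.135 -1.046 -1.081
 -1.116 -1.116 -1.153 -1.116] mean first7 [ 0.388 -0.129 -5.881 -0.006 -1.07   0.011] last7 [ 0.013 -0.071 -5.82   0.012 -1.109  0.002]
```

Emit:
{"api": "step_arm", "payload": {
  "deltas": [
    {"dx": 0,"dy": 0,"dz": 0,"rx": 0,"ry": -7,"rz": 0,"grip": -1},
    {"dx": 0,"dy": 0,"dz": 0,"rx": 0,"ry": -14,"rz": 0,"grip": -1},
    {"dx": 0,"dy": 0,"dz": 0,"rx": 0,"ry": -21,"rz": 0,"grip": -1},
    {"dx": 0,"dy": 0,"dz": 0,"rx": 0,"ry": -28,"rz": 0,"grip": -1},
    {"dx": 0,"dy": 0,"dz": 0,"rx": 0,"ry": -30,"rz": 0,"grip": -1}
  ]
}}

```text
time: 18.98
position: [0.4916, -0.1535, 0.1621]
eef_rot: [0.002, 0.723, 0.691, 0.0]
force: [-1.8, -0.7, -6.5]
width: 0.0549
```

```bash
python3 st.py
```

```text
t 19.6833 p [ 0.496 -0.153  0.161] q [0.002 0.722 0.691 0.   ] zaxis [ 0.003 -0.003 -1.   ] xang 87.485313656807 w 0.054751170829319865
ty [ 0.316  0.076 -0.093  0.05   0.013 -0.067  0.096  0.03   0.023  0.088
  0.003  0.081 -0.073  0.135] mean first7 [-0.166 -0.    -5.809  0.014  0.056  0.   ] last7 [ 0.197  0.08  -5.963  0.013  0.041  0.005]
```

Emit:
{"api": "step_arm", "payload": {
  "deltas": [
    {"dx": 0,"dy": 0,"dz": 0,"rx": 0,"ry": -7,"rz": 0,"grip": -1},
    {"dx": 0,"dy": 0,"dz": 0,"rx": 0,"ry": -14,"rz": 0,"grip": -1},
    {"dx": 0,"dy": 0,"dz": 0,"rx": 0,"ry": -21,"rz": 0,"grip": -1},
    {"dx": 0,"dy": 0,"dz": 0,"rx": 0,"ry": -28,"rz": 0,"grip": -1},
    {"dx": 0,"dy": 0,"dz": 0,"rx": 0,"ry": -30,"rz": 0,"grip": -1}
  ]
}}

```text
time: 20.1
position: [0.4938, -0.1523, 0.1607]
eef_rot: [0.18, 0.698, 0.668, 0.187]
force: [0.4, 1.6, -5.3]
width: 0.0549
```

```bash
python3 st.py; python3 -c "
from h import *
save('side','s3')"
```

```text
t 20.8 p [ 0.496 -0.152  0.161] q [0.18  0.698 0.668 0.187] zaxis [ 0.501 -0.002 -0.866] xang 87.81251545410171 w 0.05534420600395918
ty [1.609 1.385 1.17  0.939 1.154 1.211 1.06  1.069 1.287 1.184 1.087 1.223
 1.307 1.111] mean first7 [-0.258  0.178 -5.888  0.013  1.218  0.008] last7 [-0.186 -0.082 -5.649  0.01   1.181  0.019]
```

View pics/s3.png

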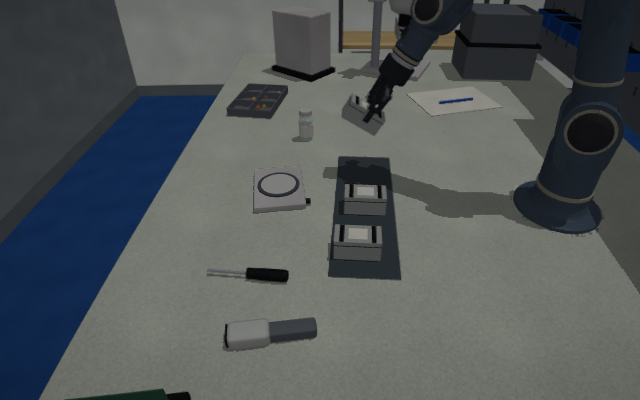

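The side view shows R still firmly held (around (363,115)) and M and L standing upright on the mat. Next I return R to level slowly and measure again.

Emit:
{"api": "step_arm", "payload": {
  "deltas": [
    {"dx": 0,"dy": 0,"dz": 0,"rx": 0,"ry": 6,"rz": 0,"grip": -1},
    {"dx": 0,"dy": 0,"dz": 0,"rx": 0,"ry": 12,"rz": 0,"grip": -1},
    {"dx": 0,"dy": 0,"dz": 0,"rx": 0,"ry": 18,"rz": 0,"grip": -1},
    {"dx": 0,"dy": 0,"dz": 0,"rx": 0,"ry": 24,"rz": 0,"grip": -1},
    {"dx": 0,"dy": 0,"dz": 0,"rx": 0,"ry": 30,"rz": 0,"grip": -1}
  ]
}}

```text
time: 21.27
position: [0.498, -0.1526, 0.1629]
eef_rot: [0.001, 0.722, 0.692, -0.001]
force: [0.5, 0.2, -6.7]
width: 0.055
```

```bash
python3 st.py
```

```text
t 21.9667 p [ 0.496 -0.153  0.162] q [ 0.001  0.722  0.691 -0.   ] zaxis [ 0.001 -0.002 -1.   ] xang 87.49723308757017 w 0.0551869641912311
ty [-1.095 -0.039  0.005  0.18   0.12   0.017  0.114  0.128 -0.048  0.032
  0.041 -0.022  0.077 -0.02 ] mean first7 [ 0.756 -0.345 -5.781  0.023 -0.1    0.011] last7 [-0.016  0.042 -5.374  0.01   0.027 -0.004]
```

At level R shows no end-to-end difference. As a cross-check I roll it about its long axis, where the ball can't shift, and compare the lever amplitude.

Emit:
{"api": "step_arm", "payload": {
  "deltas": [
    {"dx": 0,"dy": 0,"dz": 0,"rx": 6,"ry": 0,"rz": 0,"grip": -1},
    {"dx": 0,"dy": 0,"dz": 0,"rx": 12,"ry": 0,"rz": 0,"grip": -1},
    {"dx": 0,"dy": 0,"dz": 0,"rx": 18,"ry": 0,"rz": 0,"grip": -1},
    {"dx": 0,"dy": 0,"dz": 0,"rx": 24,"ry": 0,"rz": 0,"grip": -1},
    {"dx": 0,"dy": 0,"dz": 0,"rx": 30,"ry": 0,"rz": 0,"grip": -1}
  ]
}}

```text
time: 22.38
position: [0.4968, -0.154, 0.1623]
eef_rot: [-0.185, 0.698, 0.668, 0.181]
force: [-0.1, 0.2, -7.2]
width: 0.0549
```

```bash
sed -i 's/^T=np.array(T);/T=np.array(T);print("tx",T[:,3]);/' st.py; python3 st.py
```

```text
t 23.0833 p [ 0.496 -0.152  0.162] q [-0.186  0.698  0.668  0.179] zaxis [ 0.001  0.498 -0.867] xang 87.17248013300662 w 0.055130066629674575
tx [-2.112 -1.259 -1.098 -1.034 -1.02  -1.098 -1.117 -1.127 -1.148 -1.145
 -1.116 -1.147 -1.178 -1.14 ]
ty [-0.076  0.169  0.025 -0.027  0.035 -0.064  0.114 -0.009  0.066  0.065
 -0.033  0.036  0.021  0.052] mean first7 [ 0.236 -0.764 -6.32  -1.248  0.025 -0.013] last7 [ 0.297 -0.102 -5.825 -1.143  0.028 -0.001]
```

Emit:
{"api": "step_arm", "payload": {
  "deltas": [
    {"dx": 0,"dy": 0,"dz": 0,"rx": -6,"ry": 0,"rz": 0,"grip": -1},
    {"dx": 0,"dy": 0,"dz": 0,"rx": -12,"ry": 0,"rz": 0,"grip": -1},
    {"dx": 0,"dy": 0,"dz": 0,"rx": -18,"ry": 0,"rz": 0,"grip": -1},
    {"dx": 0,"dy": 0,"dz": 0,"rx": -24,"ry": 0,"rz": 0,"grip": -1},
    {"dx": 0,"dy": 0,"dz": 0,"rx": -30,"ry": 0,"rz": 0,"grip": -1}
  ]
}}

```text
time: 23.5
position: [0.4961, -0.152, 0.1626]
eef_rot: [0.003, 0.722, 0.691, -0.001]
force: [-0.4, 0.6, -6.8]
width: 0.0549
```

R gives 1.145 about y and 1.155 about x, so it has no ball and is quiet. The earlier dwells on L and M were short. I set R back down and retest those two with longer dwells.

Emit:
{"api": "step_arm", "payload": {
  "deltas": [
    {"dx": -0.002,"dy": 0,"dz": -0.04,"rx": 0.3,"ry": 0.1,"rz": 0,"grip": -1},
    {"dx": -0.002,"dy": 0,"dz": -0.08,"rx": 0.3,"ry": 0.1,"rz": 0,"grip": -1},
    {"dx": -0.002,"dy": 0,"dz": -0.115,"rx": 0.3,"ry": 0.1,"rz": 0,"grip": -1},
    {"dx": -0.002,"dy": 0,"dz": -0.135,"rx": 0.3,"ry": 0.1,"rz": 0,"grip": -1},
    {"dx": -0.002,"dy": 0,"dz": -0.14,"rx": 0.3,"ry": 0.1,"rz": 0,"grip": -1}
  ]
}}

```text
time: 23.92
position: [0.4909, -0.1504, 0.0191]
eef_rot: [-0.004, 0.722, 0.691, -0.002]
force: [-0.6, 0.4, -5.5]
width: 0.0548
```

Emit:
{"api": "step_arm", "payload": {
  "deltas": [
    {"dx": 0,"dy": 0,"dz": -0.002,"rx": 0,"ry": 0,"rz": 0,"grip": -1},
    {"dx": 0,"dy": 0,"dz": -0.003,"rx": 0,"ry": 0,"rz": 0,"grip": -1},
    {"dx": 0,"dy": 0,"dz": -0.003,"rx": 0,"ry": 0,"rz": 0,"grip": -1}
  ]
}}

```text
time: 24.17
position: [0.4922, -0.1506, 0.0174]
eef_rot: [-0.003, 0.723, 0.691, -0.001]
force: [-0.3, -0.1, -5.1]
width: 0.0553
```

Emit:
{"api": "step_arm", "payload": {
  "deltas": [
    {"dx": 0,"dy": 0,"dz": -0.001,"rx": -0.1,"ry": -0.3,"rz": 0,"grip": -1},
    {"dx": 0,"dy": 0,"dz": -0.002,"rx": -0.1,"ry": -0.3,"rz": 0,"grip": -1},
    {"dx": 0,"dy": 0,"dz": -0.003,"rx": -0.1,"ry": -0.3,"rz": 0,"grip": -1}
  ]
}}

```text
time: 24.42
position: [0.4937, -0.1508, 0.0171]
eef_rot: [0.001, 0.723, 0.691, 0.001]
force: [-4.6, 1.9, 24.1]
width: 0.0547
```

Emit:
{"api": "step_arm", "payload": {
  "deltas": [
    {"dx": 0,"dy": 0,"dz": 0,"rx": 0,"ry": 0,"rz": 0,"grip": -1},
    {"dx": 0,"dy": 0,"dz": 0,"rx": 0,"ry": 0,"rz": 0,"grip": 1},
    {"dx": 0,"dy": 0,"dz": 0,"rx": 0,"ry": 0,"rz": 0,"grip": 1},
    {"dx": 0,"dy": 0,"dz": 0,"rx": 0,"ry": 0,"rz": 0,"grip": 1},
    {"dx": 0,"dy": 0,"dz": 0,"rx": 0,"ry": 0,"rz": 0,"grip": 1}
  ]
}}

```text
time: 24.83
position: [0.4942, -0.1509, 0.0174]
eef_rot: [0.001, 0.723, 0.691, 0.002]
force: [0.3, 0.2, 1.0]
width: 0.0853
```

Emit:
{"api": "step_arm", "payload": {
  "deltas": [
    {"dx": 0,"dy": 0,"dz": 0.02,"rx": 0,"ry": 0,"rz": 0,"grip": 1},
    {"dx": 0,"dy": 0,"dz": 0.06,"rx": 0,"ry": 0,"rz": 0,"grip": 1},
    {"dx": 0,"dy": 0,"dz": 0.09,"rx": 0,"ry": 0,"rz": 0,"grip": 1},
    {"dx": 0,"dy": 0.04,"dz": 0.09,"rx": 0,"ry": 0,"rz": 0,"grip": 1},
    {"dx": -0.005,"dy": 0.08,"dz": 0.09,"rx": 0,"ry": 0,"rz": 0,"grip": 1}
  ]
}}

```text
time: 25.25
position: [0.4918, -0.0725, 0.1099]
eef_rot: [0.004, 0.725, 0.689, 0.004]
force: [0.5, 1.2, -0.6]
width: 0.0857
```

Emit:
{"api": "step_arm", "payload": {
  "deltas": [
    {"dx": -0.006,"dy": 0.04,"dz": 0,"rx": 0,"ry": 0.65,"rz": 0.9,"grip": 1},
    {"dx": -0.006,"dy": 0.08,"dz": 0,"rx": 0,"ry": 0.65,"rz": 0.9,"grip": 1},
    {"dx": -0.006,"dy": 0.092,"dz": 0,"rx": 0,"ry": 0.65,"rz": 0.9,"grip": 1},
    {"dx": -0.006,"dy": 0.092,"dz": -0.02,"rx": 0,"ry": 0.65,"rz": 0.9,"grip": 1},
    {"dx": -0.006,"dy": 0.092,"dz": -0.03,"rx": 0,"ry": 0.65,"rz": 0.9,"grip": 1}
  ]
}}

```text
time: 25.67
position: [0.4855, 0.0211, 0.0791]
eef_rot: [-0.0, 0.718, 0.696, -0.0]
force: [-0.4, -0.5, -0.8]
width: 0.0851
```

Emit:
{"api": "step_arm", "payload": {
  "deltas": [
    {"dx": 0,"dy": 0,"dz": -0.03,"rx": 0,"ry": 0,"rz": 0,"grip": 1},
    {"dx": 0,"dy": 0,"dz": -0.055,"rx": 0,"ry": 0,"rz": 0,"grip": 1},
    {"dx": 0,"dy": 0,"dz": -0.061,"rx": 0,"ry": 0,"rz": 0,"grip": 1},
    {"dx": 0,"dy": 0,"dz": -0.061,"rx": 0,"ry": 0,"rz": 0,"grip": 1}
  ]
}}

```text
time: 26.0
position: [0.4838, 0.02, 0.0163]
eef_rot: [-0.002, 0.719, 0.695, -0.002]
force: [0.3, -0.3, 0.7]
width: 0.0858
```

Emit:
{"api": "step_arm", "payload": {
  "deltas": [
    {"dx": 0,"dy": 0,"dz": 0,"rx": 0,"ry": 0,"rz": 0,"grip": -1},
    {"dx": 0,"dy": 0,"dz": 0,"rx": 0,"ry": 0,"rz": 0,"grip": -1},
    {"dx": 0,"dy": 0,"dz": 0,"rx": 0,"ry": 0,"rz": 0,"grip": -1},
    {"dx": 0,"dy": 0,"dz": 0,"rx": 0,"ry": 0,"rz": 0,"grip": -1},
    {"dx": 0,"dy": 0,"dz": 0,"rx": 0,"ry": 0,"rz": 0,"grip": -1}
  ]
}}

```text
time: 26.42
position: [0.485, 0.0199, 0.0177]
eef_rot: [-0.001, 0.719, 0.695, -0.001]
force: [-0.9, -0.9, 7.0]
width: 0.0553
```

Emit:
{"api": "step_arm", "payload": {
  "deltas": [
    {"dx": 0,"dy": 0,"dz": 0.03,"rx": 0,"ry": 0,"rz": 0,"grip": -1},
    {"dx": 0,"dy": 0,"dz": 0.07,"rx": 0,"ry": 0,"rz": 0,"grip": -1},
    {"dx": 0,"dy": 0,"dz": 0.11,"rx": 0,"ry": 0,"rz": 0,"grip": -1},
    {"dx": 0,"dy": 0,"dz": 0.14,"rx": 0,"ry": 0,"rz": 0,"grip": -1},
    {"dx": 0,"dy": 0,"dz": 0.14,"rx": 0,"ry": 0,"rz": 0,"grip": -1}
  ]
}}

```text
time: 26.83
position: [0.4887, 0.0202, 0.1637]
eef_rot: [0.003, 0.719, 0.695, 0.004]
force: [1.8, 0.3, -4.3]
width: 0.0549
```

Emit:
{"api": "step_arm", "payload": {
  "deltas": [
    {"dx": 0,"dy": 0,"dz": 0,"rx": 0,"ry": 7,"rz": 0,"grip": -1},
    {"dx": 0,"dy": 0,"dz": 0,"rx": 0,"ry": 14,"rz": 0,"grip": -1},
    {"dx": 0,"dy": 0,"dz": 0,"rx": 0,"ry": 21,"rz": 0,"grip": -1},
    {"dx": 0,"dy": 0,"dz": 0,"rx": 0,"ry": 28,"rz": 0,"grip": -1},
    {"dx": 0,"dy": 0,"dz": 0,"rx": 0,"ry": 30,"rz": 0,"grip": -1}
  ]
}}

```text
time: 27.25
position: [0.4902, 0.0203, 0.1606]
eef_rot: [-0.178, 0.695, 0.671, -0.184]
force: [1.8, -0.1, -5.3]
width: 0.0548
```

```bash
python3 st.py
```

```text
t 27.95 p [0.489 0.02  0.164] q [-0.177  0.696  0.672 -0.182] zaxis [-0.491  0.001 -0.871] xang 88.24457223106769 w 0.055356158086978295
tx [ 0.052  0.015  0.017 -0.015 -0.004 -0.023  0.011 -0.017  0.016  0.001
  0.002 -0.02   0.027  0.019]
ty [-1.189 -0.939 -0.928 -0.948 -0.947 -0.918 -0.955 -0.948 -0.934 -0.968
 -0.925 -0.99  -0.936 -0.993] mean first7 [ 0.123  0.124 -5.069  0.007 -0.975  0.001] last7 [-0.033  0.241 -5.032  0.004 -0.956 -0.02 ]
```

Emit:
{"api": "step_arm", "payload": {
  "deltas": [
    {"dx": 0,"dy": 0,"dz": 0,"rx": 0,"ry": -6,"rz": 0,"grip": -1},
    {"dx": 0,"dy": 0,"dz": 0,"rx": 0,"ry": -12,"rz": 0,"grip": -1},
    {"dx": 0,"dy": 0,"dz": 0,"rx": 0,"ry": -18,"rz": 0,"grip": -1},
    {"dx": 0,"dy": 0,"dz": 0,"rx": 0,"ry": -24,"rz": 0,"grip": -1},
    {"dx": 0,"dy": 0,"dz": 0,"rx": 0,"ry": -30,"rz": 0,"grip": -1}
  ]
}}

```text
time: 28.37
position: [0.4883, 0.0201, 0.1645]
eef_rot: [0.004, 0.719, 0.695, 0.006]
force: [-0.8, 0.3, -4.4]
width: 0.055
```

```bash
python3 st.py
```

```text
t 29.0667 p [0.489 0.02  0.164] q [0.003 0.719 0.695 0.004] zaxis [ 0.009  0.001 -1.   ] xang 88.01386629413311 w 0.05467613113526602
tx [-0.011 -0.039 -0.024  0.022 -0.017 -0.028  0.032 -0.025  0.007  0.011
  0.014 -0.01   0.049  0.014]
ty [ 0.989  0.195  0.054  0.031 -0.062  0.015  0.055  0.039  0.015  0.012
  0.045  0.046  0.001  0.03 ] mean first7 [-1.096  0.011 -4.957 -0.009  0.182  0.025] last7 [-0.205  0.33  -5.438  0.009  0.027 -0.009]
```

Emit:
{"api": "step_arm", "payload": {
  "deltas": [
    {"dx": 0,"dy": 0,"dz": 0,"rx": 0,"ry": -7,"rz": 0,"grip": -1},
    {"dx": 0,"dy": 0,"dz": 0,"rx": 0,"ry": -14,"rz": 0,"grip": -1},
    {"dx": 0,"dy": 0,"dz": 0,"rx": 0,"ry": -21,"rz": 0,"grip": -1},
    {"dx": 0,"dy": 0,"dz": 0,"rx": 0,"ry": -28,"rz": 0,"grip": -1},
    {"dx": 0,"dy": 0,"dz": 0,"rx": 0,"ry": -30,"rz": 0,"grip": -1}
  ]
}}

```text
time: 29.48
position: [0.4833, 0.0194, 0.1595]
eef_rot: [0.17, 0.696, 0.677, 0.168]
force: [-1.5, 1.8, -6.5]
width: 0.0553
```

```bash
python3 st.py
```

```text
t 30.1833 p [0.489 0.017 0.162] q [0.171 0.699 0.674 0.17 ] zaxis [ 0.468 -0.01  -0.884] xang 88.00949493619228 w 0.054921266916764896
tx [ 0.199  0.034  0.022 -0.04   0.013  0.014  0.064  0.07   0.035 -0.04
  0.008  0.079  0.027  0.06 ]
ty [1.115 0.944 0.926 0.905 0.925 0.968 1.004 0.925 1.004 0.959 1.059 0.94
 1.051 0.914] mean first7 [-0.03   0.184 -5.048  0.044  0.97   0.012] last7 [ 0.061 -0.311 -5.316  0.034  0.979  0.011]
```

Emit:
{"api": "step_arm", "payload": {
  "deltas": [
    {"dx": 0,"dy": 0,"dz": 0,"rx": 0,"ry": 6,"rz": 0,"grip": -1},
    {"dx": 0,"dy": 0,"dz": 0,"rx": 0,"ry": 12,"rz": 0,"grip": -1},
    {"dx": 0,"dy": 0,"dz": 0,"rx": 0,"ry": 18,"rz": 0,"grip": -1},
    {"dx": 0,"dy": 0,"dz": 0,"rx": 0,"ry": 24,"rz": 0,"grip": -1},
    {"dx": 0,"dy": 0,"dz": 0,"rx": 0,"ry": 30,"rz": 0,"grip": -1}
  ]
}}

```text
time: 30.6
position: [0.4901, 0.0168, 0.1632]
eef_rot: [-0.01, 0.719, 0.695, -0.017]
force: [-0.5, -0.2, -6.1]
width: 0.055
```

```bash
python3 st.py
```

```text
t 31.3 p [0.489 0.017 0.162] q [-0.009  0.719  0.695 -0.017] zaxis [-0.036 -0.01  -0.999] xang 88.07557625391073 w 0.05535513189290814
tx [ 0.044  0.045  0.041  0.038  0.073 -0.019 -0.019  0.041 -0.008 -0.006
 -0.028  0.025 -0.007  0.009]
ty [-0.961 -0.113 -0.051 -0.    -0.01   0.052  0.007 -0.025 -0.036 -0.004
  0.059  0.054  0.056  0.042] mean first7 [ 0.811 -0.39  -4.903  0.029 -0.154  0.007] last7 [ 0.12   0.056 -5.187  0.004  0.021 -0.001]
```

M has the same lever ratio as R (0.392 m) and no level shift, so it is quiet. I put it back, correcting its small tilt, and go to L.

Emit:
{"api": "step_arm", "payload": {
  "deltas": [
    {"dx": -0.002,"dy": 0.003,"dz": -0.04,"rx": 0.6,"ry": -2.1,"rz": 0,"grip": -1},
    {"dx": -0.002,"dy": 0.003,"dz": -0.08,"rx": 0.6,"ry": -2.1,"rz": 0,"grip": -1},
    {"dx": -0.002,"dy": 0.003,"dz": -0.115,"rx": 0.6,"ry": -2.1,"rz": 0,"grip": -1},
    {"dx": -0.002,"dy": 0.003,"dz": -0.133,"rx": 0.6,"ry": -2.1,"rz": 0,"grip": -1},
    {"dx": -0.002,"dy": 0.003,"dz": -0.139,"rx": 0.6,"ry": -2.1,"rz": 0,"grip": -1}
  ]
}}

```text
time: 31.72
position: [0.4842, 0.0195, 0.0204]
eef_rot: [-0.002, 0.719, 0.695, -0.002]
force: [-0.3, -0.2, -5.7]
width: 0.055
```

Emit:
{"api": "step_arm", "payload": {
  "deltas": [
    {"dx": 0,"dy": 0,"dz": -0.002,"rx": 0,"ry": -0.3,"rz": 0,"grip": -1},
    {"dx": 0,"dy": 0,"dz": -0.004,"rx": 0,"ry": -0.3,"rz": 0,"grip": -1},
    {"dx": 0,"dy": 0,"dz": -0.005,"rx": 0,"ry": -0.3,"rz": 0,"grip": -1}
  ]
}}

```text
time: 31.97
position: [0.4848, 0.0196, 0.0177]
eef_rot: [0.0, 0.719, 0.695, -0.0]
force: [-7.5, -0.9, 18.5]
width: 0.055
```

Contact is made. I release it and go over L, where it was released at (0.511, 0.174).

Emit:
{"api": "step_arm", "payload": {
  "deltas": [
    {"dx": 0,"dy": 0,"dz": 0,"rx": 0,"ry": 0,"rz": 0,"grip": -1},
    {"dx": 0,"dy": 0,"dz": 0,"rx": 0,"ry": 0,"rz": 0,"grip": 1},
    {"dx": 0,"dy": 0,"dz": 0,"rx": 0,"ry": 0,"rz": 0,"grip": 1},
    {"dx": 0,"dy": 0,"dz": 0,"rx": 0,"ry": 0,"rz": 0,"grip": 1},
    {"dx": 0,"dy": 0,"dz": 0,"rx": 0,"ry": 0,"rz": 0,"grip": 1}
  ]
}}

```text
time: 32.38
position: [0.4857, 0.0196, 0.0184]
eef_rot: [0.001, 0.719, 0.695, 0.001]
force: [-0.4, -0.7, 0.1]
width: 0.0854
```

Emit:
{"api": "step_arm", "payload": {
  "deltas": [
    {"dx": 0,"dy": 0,"dz": 0.02,"rx": 0,"ry": 0,"rz": 0,"grip": 1},
    {"dx": 0,"dy": 0,"dz": 0.06,"rx": 0,"ry": 0,"rz": 0,"grip": 1},
    {"dx": 0,"dy": 0,"dz": 0.09,"rx": 0,"ry": 0,"rz": 0,"grip": 1},
    {"dx": 0.008,"dy": 0.04,"dz": 0.09,"rx": 0,"ry": 0,"rz": 0,"grip": 1},
    {"dx": 0.015,"dy": 0.08,"dz": 0.09,"rx": 0,"ry": 0,"rz": 0,"grip": 1}
  ]
}}

```text
time: 32.8
position: [0.5031, 0.0982, 0.1111]
eef_rot: [0.003, 0.721, 0.693, 0.003]
force: [1.4, 0.5, -0.2]
width: 0.0857
```

Emit:
{"api": "step_arm", "payload": {
  "deltas": [
    {"dx": 0.008,"dy": 0.04,"dz": 0,"rx": 0,"ry": 0.5,"rz": 0,"grip": 1},
    {"dx": 0.008,"dy": 0.075,"dz": 0,"rx": 0,"ry": 0.5,"rz": 0,"grip": 1},
    {"dx": 0.008,"dy": 0.075,"dz": 0,"rx": 0,"ry": 0.5,"rz": 0,"grip": 1},
    {"dx": 0.008,"dy": 0.075,"dz": -0.02,"rx": 0,"ry": 0.5,"rz": 0,"grip": 1},
    {"dx": 0.008,"dy": 0.075,"dz": -0.03,"rx": 0,"ry": 0.5,"rz": 0,"grip": 1}
  ]
}}

```text
time: 33.22
position: [0.5105, 0.1738, 0.0801]
eef_rot: [-0.0, 0.721, 0.693, -0.001]
force: [0.0, -0.3, -0.2]
width: 0.0852
```

Emit:
{"api": "step_arm", "payload": {
  "deltas": [
    {"dx": 0,"dy": 0,"dz": -0.03,"rx": 0,"ry": 0,"rz": 0,"grip": 1},
    {"dx": 0,"dy": 0,"dz": -0.055,"rx": 0,"ry": 0,"rz": 0,"grip": 1},
    {"dx": 0,"dy": 0,"dz": -0.061,"rx": 0,"ry": 0,"rz": 0,"grip": 1},
    {"dx": 0,"dy": 0,"dz": -0.061,"rx": 0,"ry": 0,"rz": 0,"grip": 1}
  ]
}}

```text
time: 33.55
position: [0.5089, 0.1725, 0.0172]
eef_rot: [-0.001, 0.721, 0.693, -0.003]
force: [0.5, -0.2, -0.1]
width: 0.0857
```

Emit:
{"api": "step_arm", "payload": {
  "deltas": [
    {"dx": 0,"dy": 0,"dz": 0,"rx": 0,"ry": 0,"rz": 0,"grip": -1},
    {"dx": 0,"dy": 0,"dz": 0,"rx": 0,"ry": 0,"rz": 0,"grip": -1},
    {"dx": 0,"dy": 0,"dz": 0,"rx": 0,"ry": 0,"rz": 0,"grip": -1},
    {"dx": 0,"dy": 0,"dz": 0,"rx": 0,"ry": 0,"rz": 0,"grip": -1},
    {"dx": 0,"dy": 0,"dz": 0,"rx": 0,"ry": 0,"rz": 0,"grip": -1}
  ]
}}

```text
time: 33.97
position: [0.5102, 0.1731, 0.0189]
eef_rot: [-0.001, 0.721, 0.693, -0.001]
force: [-0.4, 0.7, 7.1]
width: 0.0551
```

Emit:
{"api": "step_arm", "payload": {
  "deltas": [
    {"dx": 0,"dy": 0,"dz": 0.03,"rx": 0,"ry": 0,"rz": 0,"grip": -1},
    {"dx": 0,"dy": 0,"dz": 0.07,"rx": 0,"ry": 0,"rz": 0,"grip": -1},
    {"dx": 0,"dy": 0,"dz": 0.11,"rx": 0,"ry": 0,"rz": 0,"grip": -1},
    {"dx": 0,"dy": 0,"dz": 0.14,"rx": 0,"ry": 0,"rz": 0,"grip": -1},
    {"dx": 0,"dy": 0,"dz": 0.14,"rx": 0,"ry": 0,"rz": 0,"grip": -1}
  ]
}}

```text
time: 34.38
position: [0.5137, 0.1744, 0.1653]
eef_rot: [0.002, 0.721, 0.693, 0.004]
force: [1.5, -0.5, -4.3]
width: 0.055
```

Emit:
{"api": "step_arm", "payload": {
  "deltas": [
    {"dx": 0,"dy": 0,"dz": 0,"rx": 0,"ry": 7,"rz": 0,"grip": -1},
    {"dx": 0,"dy": 0,"dz": 0,"rx": 0,"ry": 14,"rz": 0,"grip": -1},
    {"dx": 0,"dy": 0,"dz": 0,"rx": 0,"ry": 21,"rz": 0,"grip": -1},
    {"dx": 0,"dy": 0,"dz": 0,"rx": 0,"ry": 28,"rz": 0,"grip": -1},
    {"dx": 0,"dy": 0,"dz": 0,"rx": 0,"ry": 30,"rz": 0,"grip": -1}
  ]
}}

```text
time: 34.8
position: [0.5153, 0.1728, 0.1614]
eef_rot: [-0.179, 0.698, 0.668, -0.185]
force: [0.9, 0.4, -6.3]
width: 0.0548
```

```bash
python3 st.py
```

```text
t 35.5 p [0.514 0.174 0.166] q [-0.177  0.698  0.67  -0.182] zaxis [-0.492  0.003 -0.871] xang 87.89961364852421 w 0.05501283897917019
tx [-0.005  0.003  0.011 -0.015 -0.024 -0.019  0.015  0.032 -0.049  0.024
 -0.058 -0.035 -0.003 -0.015]
ty [-1.287 -1.139 -1.148 -1.143 -1.176 -1.016 -0.948 -0.975 -0.939 -0.967
 -1.002 -1.094 -1.126 -1.201] mean first7 [-0.09  -0.048 -5.325 -0.005 -1.122 -0.019] last7 [-0.146 -0.318 -5.18  -0.015 -1.043  0.007]
```

Emit:
{"api": "step_arm", "payload": {
  "deltas": [
    {"dx": 0,"dy": 0,"dz": 0,"rx": 0,"ry": -6,"rz": 0,"grip": -1},
    {"dx": 0,"dy": 0,"dz": 0,"rx": 0,"ry": -12,"rz": 0,"grip": -1},
    {"dx": 0,"dy": 0,"dz": 0,"rx": 0,"ry": -18,"rz": 0,"grip": -1},
    {"dx": 0,"dy": 0,"dz": 0,"rx": 0,"ry": -24,"rz": 0,"grip": -1},
    {"dx": 0,"dy": 0,"dz": 0,"rx": 0,"ry": -30,"rz": 0,"grip": -1}
  ]
}}

```text
time: 35.92
position: [0.5133, 0.1745, 0.1663]
eef_rot: [0.003, 0.721, 0.693, 0.006]
force: [-0.2, -0.4, -5.4]
width: 0.0548
```

```bash
python3 st.py
```

```text
t 36.6167 p [0.514 0.174 0.165] q [0.002 0.721 0.693 0.004] zaxis [ 0.009  0.003 -1.   ] xang 87.68221343545316 w 0.05476661797464304
tx [-0.17   0.073 -0.016 -0.046 -0.004 -0.025 -0.015 -0.031 -0.043 -0.025
 -0.013 -0.021 -0.05  -0.064]
ty [ 1.054  0.227 -0.006 -0.106  0.031 -0.002  0.02   0.017  0.086  0.034
  0.083  0.002  0.02   0.039] mean first7 [-0.866  0.197 -5.435 -0.029  0.174 -0.013] last7 [ 0.053 -0.065 -5.548 -0.035  0.04   0.015]
```

Emit:
{"api": "step_arm", "payload": {
  "deltas": [
    {"dx": 0,"dy": 0,"dz": 0,"rx": 0,"ry": -7,"rz": 0,"grip": -1},
    {"dx": 0,"dy": 0,"dz": 0,"rx": 0,"ry": -14,"rz": 0,"grip": -1},
    {"dx": 0,"dy": 0,"dz": 0,"rx": 0,"ry": -21,"rz": 0,"grip": -1},
    {"dx": 0,"dy": 0,"dz": 0,"rx": 0,"ry": -28,"rz": 0,"grip": -1},
    {"dx": 0,"dy": 0,"dz": 0,"rx": 0,"ry": -30,"rz": 0,"grip": -1}
  ]
}}

```text
time: 37.03
position: [0.5135, 0.1719, 0.165]
eef_rot: [0.176, 0.699, 0.669, 0.181]
force: [1.7, -0.8, -4.9]
width: 0.0548
```

```bash
python3 st.py
```

```text
t 37.7333 p [0.515 0.172 0.165] q [0.176 0.699 0.669 0.18 ] zaxis [ 0.487 -0.004 -0.873] xang 87.76896115248552 w 0.05514865356127353
tx [-0.119  0.04   0.015  0.007  0.044  0.002  0.021  0.001 -0.059  0.021
  0.039  0.05   0.018  0.038]
ty [1.489 1.282 1.134 0.916 1.19  1.166 0.984 1.234 1.13  0.989 1.238 1.192
 0.979 1.173] mean first7 [-0.522 -0.096 -5.747  0.001  1.166 -0.013] last7 [-0.096 -0.071 -5.49   0.015  1.134 -0.003]
```

Emit:
{"api": "step_arm", "payload": {
  "deltas": [
    {"dx": 0,"dy": 0,"dz": 0,"rx": 0,"ry": 6,"rz": 0,"grip": -1},
    {"dx": 0,"dy": 0,"dz": 0,"rx": 0,"ry": 12,"rz": 0,"grip": -1},
    {"dx": 0,"dy": 0,"dz": 0,"rx": 0,"ry": 18,"rz": 0,"grip": -1},
    {"dx": 0,"dy": 0,"dz": 0,"rx": 0,"ry": 24,"rz": 0,"grip": -1},
    {"dx": 0,"dy": 0,"dz": 0,"rx": 0,"ry": 30,"rz": 0,"grip": -1}
  ]
}}

```text
time: 38.15
position: [0.5158, 0.1728, 0.1669]
eef_rot: [-0.002, 0.721, 0.693, -0.003]
force: [0.2, -1.7, -6.7]
width: 0.0549
```

```bash
python3 st.py
```

```text
Traceback (most recent call last):
  File "st.py", line 5, in <module>
    eyes.grab_frame("top"); s=observe(); T.append(np.r_[s["force"],s["torque"]])
    ~~~~~~~~~~~~~~~^^^^^^^
ValueError: 200 camera calls are used up
```

Two findings. The camera budget is gone (my dwell readings spent it), so I will measure with observe() after single-row holds. Fast levelling also gives about 5 m/s² at the case, enough to throw the ball back across, which explains the muddled readings. I redo L with slow levelling.

```bash
cat > o.py <<'E'
import sys,json,numpy as np
from plant import observe
s=observe(); q=s["eef_rot"]; zx=2*(q[1]*q[3]+q[0]*q[2])
r=[round(float(v),3) for v in (s["time"],s["force"][2],s["torque"][0],s["torque"][1],zx,s["torque"][1]-.397*-s["force"][2]*zx)]
print("t fz tx ty zx tycorr",r)
E
python3 o.py
```

```text
t fz tx ty zx tycorr [38.25, -5.498, -0.069, -0.126, -0.001, -0.123]
```

Emit:
{"api": "step_arm", "payload": {
  "deltas": [
    {"dx": 0,"dy": 0,"dz": 0,"rx": 0,"ry": 7,"rz": 0,"grip": -1},
    {"dx": 0,"dy": 0,"dz": 0,"rx": 0,"ry": 14,"rz": 0,"grip": -1},
    {"dx": 0,"dy": 0,"dz": 0,"rx": 0,"ry": 20,"rz": 0,"grip": -1},
    {"dx": 0,"dy": 0,"dz": 0,"rx": 0,"ry": 20,"rz": 0,"grip": -1},
    {"dx": 0,"dy": 0,"dz": 0,"rx": 0,"ry": 20,"rz": 0,"grip": -1}
  ]
}}

```text
time: 38.67
position: [0.5211, 0.1708, 0.1642]
eef_rot: [-0.118, 0.712, 0.68, -0.127]
force: [-1.3, 0.6, -4.3]
width: 0.0549
```

Emit:
{"api": "step_arm", "payload": {
  "deltas": [
    {"dx": 0,"dy": 0,"dz": 0,"rx": 0,"ry": 0,"rz": 0,"grip": -1},
    {"dx": 0,"dy": 0,"dz": 0,"rx": 0,"ry": 0,"rz": 0,"grip": -1},
    {"dx": 0,"dy": 0,"dz": 0,"rx": 0,"ry": 0,"rz": 0,"grip": -1},
    {"dx": 0,"dy": 0,"dz": 0,"rx": 0,"ry": 0,"rz": 0,"grip": -1},
    {"dx": 0,"dy": 0,"dz": 0,"rx": 0,"ry": 0,"rz": 0,"grip": -1}
  ]
}}

```text
time: 39.08
position: [0.5208, 0.171, 0.1648]
eef_rot: [-0.118, 0.712, 0.68, -0.126]
force: [0.2, 0.5, -5.6]
width: 0.0549
```

```bash
python3 o.py
```

```text
t fz tx ty zx tycorr [39.083, -5.595, 0.095, -0.605, -0.34, 0.151]
```

Emit:
{"api": "step_arm", "payload": {
  "deltas": [
    {"dx": 0,"dy": 0,"dz": 0,"rx": 0,"ry": -2,"rz": 0,"grip": -1},
    {"dx": 0,"dy": 0,"dz": 0,"rx": 0,"ry": -4,"rz": 0,"grip": -1},
    {"dx": 0,"dy": 0,"dz": 0,"rx": 0,"ry": -6,"rz": 0,"grip": -1},
    {"dx": 0,"dy": 0,"dz": 0,"rx": 0,"ry": -8,"rz": 0,"grip": -1},
    {"dx": 0,"dy": 0,"dz": 0,"rx": 0,"ry": -10,"rz": 0,"grip": -1}
  ]
}}

```text
time: 39.5
position: [0.5205, 0.171, 0.1652]
eef_rot: [-0.057, 0.721, 0.688, -0.063]
force: [0.3, 0.9, -5.3]
width: 0.0552
```

Emit:
{"api": "step_arm", "payload": {
  "deltas": [
    {"dx": 0,"dy": 0,"dz": 0,"rx": 0,"ry": -2,"rz": 0,"grip": -1},
    {"dx": 0,"dy": 0,"dz": 0,"rx": 0,"ry": -4,"rz": 0,"grip": -1},
    {"dx": 0,"dy": 0,"dz": 0,"rx": 0,"ry": -6,"rz": 0,"grip": -1},
    {"dx": 0,"dy": 0,"dz": 0,"rx": 0,"ry": -8,"rz": 0,"grip": -1},
    {"dx": 0,"dy": 0,"dz": 0,"rx": 0,"ry": -9,"rz": 0,"grip": -1}
  ]
}}

```text
time: 39.92
position: [0.5191, 0.1711, 0.1655]
eef_rot: [-0.003, 0.723, 0.691, -0.006]
force: [-0.0, -0.2, -5.9]
width: 0.0551
```

Emit:
{"api": "step_arm", "payload": {
  "deltas": [
    {"dx": 0,"dy": 0,"dz": 0,"rx": 0,"ry": 0,"rz": 0,"grip": -1},
    {"dx": 0,"dy": 0,"dz": 0,"rx": 0,"ry": 0,"rz": 0,"grip": -1},
    {"dx": 0,"dy": 0,"dz": 0,"rx": 0,"ry": 0,"rz": 0,"grip": -1}
  ]
}}

```text
time: 40.17
position: [0.5193, 0.1711, 0.1657]
eef_rot: [-0.003, 0.723, 0.691, -0.007]
force: [0.3, 0.7, -5.8]
width: 0.0546
```

```bash
python3 o.py
```

```text
t fz tx ty zx tycorr [40.167, -5.811, -0.008, 0.066, -0.014, 0.098]
```

Emit:
{"api": "step_arm", "payload": {
  "deltas": [
    {"dx": 0,"dy": 0,"dz": 0,"rx": 0,"ry": 0,"rz": 0,"grip": -1}
  ]
}}

```text
time: 40.25
position: [0.5196, 0.171, 0.1656]
eef_rot: [-0.003, 0.723, 0.69, -0.007]
force: [0.7, -0.6, -5.8]
width: 0.0552
```

```bash
python3 o.py
```

```text
t fz tx ty zx tycorr [40.25, -5.85, -0.042, 0.041, -0.014, 0.075]
```

Emit:
{"api": "step_arm", "payload": {
  "deltas": [
    {"dx": 0,"dy": 0,"dz": 0,"rx": 0,"ry": 0,"rz": 0,"grip": -1}
  ]
}}

```text
time: 40.33
position: [0.5199, 0.171, 0.1655]
eef_rot: [-0.003, 0.723, 0.69, -0.007]
force: [-0.4, -0.5, -5.6]
width: 0.0549
```

```bash
python3 o.py
```

```text
t fz tx ty zx tycorr [40.333, -5.56, 0.043, 0.053, -0.015, 0.085]
```

Emit:
{"api": "step_arm", "payload": {
  "deltas": [
    {"dx": 0,"dy": 0,"dz": 0,"rx": 0,"ry": 0,"rz": 0,"grip": -1}
  ]
}}

```text
time: 40.42
position: [0.5201, 0.1709, 0.1654]
eef_rot: [-0.004, 0.724, 0.69, -0.007]
force: [0.5, 0.9, -5.1]
width: 0.055
```

```bash
python3 o.py
```

```text
t fz tx ty zx tycorr [40.417, -5.117, -0.022, 0.022, -0.015, 0.053]
```

Emit:
{"api": "step_arm", "payload": {
  "deltas": [
    {"dx": 0,"dy": 0,"dz": 0,"rx": 0,"ry": 0,"rz": 0,"grip": -1}
  ]
}}

```text
time: 40.5
position: [0.5203, 0.1708, 0.1652]
eef_rot: [-0.004, 0.724, 0.69, -0.007]
force: [0.4, -0.1, -6.3]
width: 0.0548
```

```bash
python3 o.py
```

```text
t fz tx ty zx tycorr [40.5, -6.333, -0.043, -0.034, -0.015, 0.004]
```

Emit:
{"api": "step_arm", "payload": {
  "deltas": [
    {"dx": 0,"dy": 0,"dz": 0,"rx": 0,"ry": -7,"rz": 0,"grip": -1},
    {"dx": 0,"dy": 0,"dz": 0,"rx": 0,"ry": -14,"rz": 0,"grip": -1},
    {"dx": 0,"dy": 0,"dz": 0,"rx": 0,"ry": -20,"rz": 0,"grip": -1},
    {"dx": 0,"dy": 0,"dz": 0,"rx": 0,"ry": -20,"rz": 0,"grip": -1},
    {"dx": 0,"dy": 0,"dz": 0,"rx": 0,"ry": -20,"rz": 0,"grip": -1}
  ]
}}

```text
time: 40.92
position: [0.5185, 0.1708, 0.1647]
eef_rot: [0.115, 0.714, 0.681, 0.117]
force: [1.1, 0.3, -4.9]
width: 0.0546
```

Emit:
{"api": "step_arm", "payload": {
  "deltas": [
    {"dx": 0,"dy": 0,"dz": 0,"rx": 0,"ry": 0,"rz": 0,"grip": -1},
    {"dx": 0,"dy": 0,"dz": 0,"rx": 0,"ry": 0,"rz": 0,"grip": -1},
    {"dx": 0,"dy": 0,"dz": 0,"rx": 0,"ry": 0,"rz": 0,"grip": -1},
    {"dx": 0,"dy": 0,"dz": 0,"rx": 0,"ry": 0,"rz": 0,"grip": -1},
    {"dx": 0,"dy": 0,"dz": 0,"rx": 0,"ry": 0,"rz": 0,"grip": -1}
  ]
}}

```text
time: 41.33
position: [0.5191, 0.1705, 0.1647]
eef_rot: [0.115, 0.714, 0.681, 0.117]
force: [-0.8, 0.3, -6.6]
width: 0.0545
```

```bash
python3 o.py
```

```text
t fz tx ty zx tycorr [41.333, -6.623, 0.023, 0.874, 0.324, 0.022]
```

Emit:
{"api": "step_arm", "payload": {
  "deltas": [
    {"dx": 0,"dy": 0,"dz": 0,"rx": 0,"ry": 2,"rz": 0,"grip": -1},
    {"dx": 0,"dy": 0,"dz": 0,"rx": 0,"ry": 4,"rz": 0,"grip": -1},
    {"dx": 0,"dy": 0,"dz": 0,"rx": 0,"ry": 6,"rz": 0,"grip": -1},
    {"dx": 0,"dy": 0,"dz": 0,"rx": 0,"ry": 8,"rz": 0,"grip": -1},
    {"dx": 0,"dy": 0,"dz": 0,"rx": 0,"ry": 10,"rz": 0,"grip": -1}
  ]
}}

```text
time: 41.75
position: [0.5196, 0.1705, 0.1649]
eef_rot: [0.055, 0.721, 0.688, 0.054]
force: [1.5, -0.9, -5.6]
width: 0.055
```

Emit:
{"api": "step_arm", "payload": {
  "deltas": [
    {"dx": 0,"dy": 0,"dz": 0,"rx": 0,"ry": 2,"rz": 0,"grip": -1},
    {"dx": 0,"dy": 0,"dz": 0,"rx": 0,"ry": 4,"rz": 0,"grip": -1},
    {"dx": 0,"dy": 0,"dz": 0,"rx": 0,"ry": 6,"rz": 0,"grip": -1},
    {"dx": 0,"dy": 0,"dz": 0,"rx": 0,"ry": 8,"rz": 0,"grip": -1},
    {"dx": 0,"dy": 0,"dz": 0,"rx": 0,"ry": 9,"rz": 0,"grip": -1}
  ]
}}

```text
time: 42.17
position: [0.521, 0.1703, 0.1649]
eef_rot: [0.001, 0.724, 0.69, -0.003]
force: [0.8, -0.2, -6.3]
width: 0.0549
```

Emit:
{"api": "step_arm", "payload": {
  "deltas": [
    {"dx": 0,"dy": 0,"dz": 0,"rx": 0,"ry": 0,"rz": 0,"grip": -1},
    {"dx": 0,"dy": 0,"dz": 0,"rx": 0,"ry": 0,"rz": 0,"grip": -1},
    {"dx": 0,"dy": 0,"dz": 0,"rx": 0,"ry": 0,"rz": 0,"grip": -1}
  ]
}}

```text
time: 42.42
position: [0.5208, 0.1702, 0.1647]
eef_rot: [0.001, 0.724, 0.69, -0.003]
force: [-0.4, -0.8, -6.2]
width: 0.0545
```

```bash
python3 o.py
```

```text
t fz tx ty zx tycorr [42.417, -6.238, 0.026, 0.029, -0.002, 0.035]
```

Emit:
{"api": "step_arm", "payload": {
  "deltas": [
    {"dx": 0,"dy": 0,"dz": 0,"rx": 0,"ry": 0,"rz": 0,"grip": -1}
  ]
}}

```text
time: 42.5
position: [0.5205, 0.1703, 0.1647]
eef_rot: [0.001, 0.724, 0.69, -0.003]
force: [-0.5, -0.1, -6.0]
width: 0.0549
```

```bash
python3 o.py
```

```text
t fz tx ty zx tycorr [42.5, -6.042, -0.001, 0.034, -0.002, 0.039]
```

Emit:
{"api": "step_arm", "payload": {
  "deltas": [
    {"dx": 0,"dy": 0,"dz": 0,"rx": 0,"ry": 0,"rz": 0,"grip": -1}
  ]
}}

```text
time: 42.58
position: [0.5201, 0.1704, 0.1648]
eef_rot: [0.001, 0.723, 0.69, -0.002]
force: [-0.1, 0.6, -5.1]
width: 0.0551
```

```bash
python3 o.py
```

```text
t fz tx ty zx tycorr [42.583, -5.111, -0.001, -0.021, -0.002, -0.017]
```

Emit:
{"api": "step_arm", "payload": {
  "deltas": [
    {"dx": 0,"dy": 0,"dz": 0,"rx": 0,"ry": 0,"rz": 0,"grip": -1}
  ]
}}

```text
time: 42.67
position: [0.5199, 0.1705, 0.1648]
eef_rot: [0.001, 0.723, 0.69, -0.002]
force: [-0.1, 0.3, -5.5]
width: 0.0552
```

```bash
python3 o.py
```

```text
t fz tx ty zx tycorr [42.667, -5.458, -0.001, 0.027, -0.002, 0.031]
```

Emit:
{"api": "step_arm", "payload": {
  "deltas": [
    {"dx": 0,"dy": 0,"dz": 0,"rx": 0,"ry": 0,"rz": 0,"grip": -1}
  ]
}}

```text
time: 42.75
position: [0.5196, 0.1706, 0.1649]
eef_rot: [0.001, 0.723, 0.691, -0.002]
force: [0.5, -0.2, -5.6]
width: 0.0552
```

```bash
python3 o.py
```

```text
t fz tx ty zx tycorr [42.75, -5.615, -0.045, 0.078, -0.002, 0.082]
```

With slow levelling L is quiet (0.06 against 0.03, where 0.14 is expected). M was the only case with a statistically clear shift after the hard stops. I put L back and do the slow test on M.

Emit:
{"api": "step_arm", "payload": {
  "deltas": [
    {"dx": -0.007,"dy": 0.0025,"dz": -0.04,"rx": 0.25,"ry": 0,"rz": 0,"grip": -1},
    {"dx": -0.007,"dy": 0.0025,"dz": -0.08,"rx": 0.25,"ry": 0,"rz": 0,"grip": -1},
    {"dx": -0.007,"dy": 0.0025,"dz": -0.115,"rx": 0.25,"ry": 0,"rz": 0,"grip": -1},
    {"dx": -0.007,"dy": 0.0025,"dz": -0.135,"rx": 0.25,"ry": 0,"rz": 0,"grip": -1},
    {"dx": -0.007,"dy": 0.0025,"dz": -0.141,"rx": 0.25,"ry": 0,"rz": 0,"grip": -1}
  ]
}}

```text
time: 43.17
position: [0.5099, 0.1721, 0.0204]
eef_rot: [-0.002, 0.723, 0.691, -0.004]
force: [-0.3, 0.9, -5.4]
width: 0.0552
```

Emit:
{"api": "step_arm", "payload": {
  "deltas": [
    {"dx": 0,"dy": 0,"dz": -0.002,"rx": 0,"ry": 0,"rz": 0,"grip": -1},
    {"dx": 0,"dy": 0,"dz": -0.003,"rx": 0,"ry": 0,"rz": 0,"grip": -1},
    {"dx": 0,"dy": 0,"dz": -0.004,"rx": 0,"ry": 0,"rz": 0,"grip": -1}
  ]
}}

```text
time: 43.42
position: [0.5112, 0.1727, 0.019]
eef_rot: [-0.001, 0.723, 0.691, -0.003]
force: [-6.7, -2.0, 13.1]
width: 0.0547
```

Contact is made. I open, rise and go back to M at (0.4857, 0.0196).

Emit:
{"api": "step_arm", "payload": {
  "deltas": [
    {"dx": 0,"dy": 0,"dz": 0,"rx": 0,"ry": 0,"rz": 0,"grip": 1},
    {"dx": 0,"dy": 0,"dz": 0,"rx": 0,"ry": 0,"rz": 0,"grip": 1},
    {"dx": 0,"dy": 0,"dz": 0,"rx": 0,"ry": 0,"rz": 0,"grip": 1},
    {"dx": 0,"dy": 0,"dz": 0,"rx": 0,"ry": 0,"rz": 0,"grip": 1}
  ]
}}

```text
time: 43.75
position: [0.5123, 0.1731, 0.02]
eef_rot: [-0.001, 0.723, 0.691, -0.002]
force: [0.2, -0.8, 0.4]
width: 0.0852
```

Emit:
{"api": "step_arm", "payload": {
  "deltas": [
    {"dx": 0,"dy": 0,"dz": 0.02,"rx": 0,"ry": 0,"rz": 0,"grip": 1},
    {"dx": 0,"dy": 0,"dz": 0.06,"rx": 0,"ry": 0,"rz": 0,"grip": 1},
    {"dx": 0,"dy": 0,"dz": 0.09,"rx": 0,"ry": 0,"rz": 0,"grip": 1},
    {"dx": -0.008,"dy": -0.04,"dz": 0.09,"rx": 0,"ry": 0,"rz": 0,"grip": 1},
    {"dx": -0.015,"dy": -0.08,"dz": 0.09,"rx": 0,"ry": 0,"rz": 0,"grip": 1}
  ]
}}

```text
time: 44.17
position: [0.4993, 0.0952, 0.1126]
eef_rot: [0.001, 0.721, 0.693, 0.002]
force: [-0.2, -1.1, -0.8]
width: 0.0854
```

Emit:
{"api": "step_arm", "payload": {
  "deltas": [
    {"dx": -0.008,"dy": -0.04,"dz": 0,"rx": 0,"ry": 0.2,"rz": 0,"grip": 1},
    {"dx": -0.0135,"dy": -0.0755,"dz": 0,"rx": 0,"ry": 0.2,"rz": 0,"grip": 1},
    {"dx": -0.0135,"dy": -0.0755,"dz": 0,"rx": 0,"ry": 0.2,"rz": 0,"grip": 1},
    {"dx": -0.0135,"dy": -0.0755,"dz": -0.02,"rx": 0,"ry": 0.2,"rz": 0,"grip": 1},
    {"dx": -0.0135,"dy": -0.0755,"dz": -0.032,"rx": 0,"ry": 0.2,"rz": 0,"grip": 1}
  ]
}}

```text
time: 44.58
position: [0.4862, 0.019, 0.0806]
eef_rot: [-0.0, 0.722, 0.692, 0.001]
force: [-0.2, 0.1, -0.1]
width: 0.0854
```

Emit:
{"api": "step_arm", "payload": {
  "deltas": [
    {"dx": 0.001,"dy": 0,"dz": -0.03,"rx": 0,"ry": 0,"rz": 0,"grip": 1},
    {"dx": 0.001,"dy": 0,"dz": -0.055,"rx": 0,"ry": 0,"rz": 0,"grip": 1},
    {"dx": 0.001,"dy": 0,"dz": -0.061,"rx": 0,"ry": 0,"rz": 0,"grip": 1},
    {"dx": 0.001,"dy": 0,"dz": -0.061,"rx": 0,"ry": 0,"rz": 0,"grip": 1}
  ]
}}

```text
time: 44.92
position: [0.486, 0.019, 0.0182]
eef_rot: [-0.001, 0.722, 0.692, -0.001]
force: [-0.4, 0.6, -0.2]
width: 0.0856
```

Emit:
{"api": "step_arm", "payload": {
  "deltas": [
    {"dx": 0.001,"dy": 0,"dz": 0,"rx": 0,"ry": 0,"rz": 0,"grip": -1},
    {"dx": 0.001,"dy": 0,"dz": 0,"rx": 0,"ry": 0,"rz": 0,"grip": -1},
    {"dx": 0.001,"dy": 0,"dz": 0,"rx": 0,"ry": 0,"rz": 0,"grip": -1},
    {"dx": 0.001,"dy": 0,"dz": 0,"rx": 0,"ry": 0,"rz": 0,"grip": -1}
  ]
}}

```text
time: 45.25
position: [0.4884, 0.0193, 0.0199]
eef_rot: [-0.0, 0.722, 0.692, 0.001]
force: [-0.9, 0.4, 6.2]
width: 0.0548
```

Emit:
{"api": "step_arm", "payload": {
  "deltas": [
    {"dx": 0,"dy": 0,"dz": 0.03,"rx": 0,"ry": 0,"rz": 0,"grip": -1},
    {"dx": 0,"dy": 0,"dz": 0.07,"rx": 0,"ry": 0,"rz": 0,"grip": -1},
    {"dx": 0,"dy": 0,"dz": 0.11,"rx": 0,"ry": 6,"rz": 0,"grip": -1},
    {"dx": 0,"dy": 0,"dz": 0.14,"rx": 0,"ry": 13,"rz": 0,"grip": -1},
    {"dx": 0,"dy": 0,"dz": 0.14,"rx": 0,"ry": 20,"rz": 0,"grip": -1}
  ]
}}

```text
time: 45.67
position: [0.4903, 0.0196, 0.1663]
eef_rot: [-0.108, 0.713, 0.684, -0.11]
force: [0.3, 0.7, -4.3]
width: 0.055
```

Emit:
{"api": "step_arm", "payload": {
  "deltas": [
    {"dx": 0,"dy": 0,"dz": 0,"rx": 0,"ry": 0,"rz": 0,"grip": -1},
    {"dx": 0,"dy": 0,"dz": 0,"rx": 0,"ry": 0,"rz": 0,"grip": -1},
    {"dx": 0,"dy": 0,"dz": 0,"rx": 0,"ry": 0,"rz": 0,"grip": -1},
    {"dx": 0,"dy": 0,"dz": 0,"rx": 0,"ry": 0,"rz": 0,"grip": -1},
    {"dx": 0,"dy": 0,"dz": 0,"rx": 0,"ry": 0,"rz": 0,"grip": -1}
  ]
}}

```text
time: 46.08
position: [0.4887, 0.0195, 0.1657]
eef_rot: [-0.108, 0.713, 0.684, -0.111]
force: [0.4, 0.1, -5.6]
width: 0.0549
```

```bash
python3 o.py
```

```text
t fz tx ty zx tycorr [46.083, -5.639, -0.049, -0.556, -0.306, 0.129]
```

Emit:
{"api": "step_arm", "payload": {
  "deltas": [
    {"dx": 0,"dy": 0,"dz": 0,"rx": 0,"ry": -2,"rz": 0,"grip": -1},
    {"dx": 0,"dy": 0,"dz": 0,"rx": 0,"ry": -4,"rz": 0,"grip": -1},
    {"dx": 0,"dy": 0,"dz": 0,"rx": 0,"ry": -6,"rz": 0,"grip": -1},
    {"dx": 0,"dy": 0,"dz": 0,"rx": 0,"ry": -8,"rz": 0,"grip": -1},
    {"dx": 0,"dy": 0,"dz": 0,"rx": 0,"ry": -10,"rz": 0,"grip": -1}
  ]
}}

```text
time: 46.5
position: [0.4874, 0.0194, 0.1654]
eef_rot: [-0.048, 0.72, 0.691, -0.048]
force: [-0.4, 0.2, -5.3]
width: 0.0551
```

Emit:
{"api": "step_arm", "payload": {
  "deltas": [
    {"dx": 0,"dy": 0,"dz": 0,"rx": 0,"ry": -2,"rz": 0,"grip": -1},
    {"dx": 0,"dy": 0,"dz": 0,"rx": 0,"ry": -4,"rz": 0,"grip": -1},
    {"dx": 0,"dy": 0,"dz": 0,"rx": 0,"ry": -6,"rz": 0,"grip": -1},
    {"dx": 0,"dy": 0,"dz": 0,"rx": 0,"ry": -8,"rz": 0,"grip": -1},
    {"dx": 0,"dy": 0,"dz": 0,"rx": 0,"ry": -9,"rz": 0,"grip": -1}
  ]
}}

```text
time: 46.92
position: [0.4852, 0.0193, 0.165]
eef_rot: [0.006, 0.721, 0.692, 0.008]
force: [-1.6, -1.0, -4.8]
width: 0.0549
```

Emit:
{"api": "step_arm", "payload": {
  "deltas": [
    {"dx": 0,"dy": 0,"dz": 0,"rx": 0,"ry": 0,"rz": 0,"grip": -1},
    {"dx": 0,"dy": 0,"dz": 0,"rx": 0,"ry": 0,"rz": 0,"grip": -1}
  ]
}}

```text
time: 47.08
position: [0.484, 0.0192, 0.1648]
eef_rot: [0.006, 0.721, 0.693, 0.007]
force: [0.2, 0.0, -5.0]
width: 0.0544
```

```bash
python3 o.py
```

```text
t fz tx ty zx tycorr [47.083, -4.99, 0.002, 0.076, 0.018, 0.04]
```

Emit:
{"api": "step_arm", "payload": {
  "deltas": [
    {"dx": 0,"dy": 0,"dz": 0,"rx": 0,"ry": 0,"rz": 0,"grip": -1}
  ]
}}

```text
time: 47.17
position: [0.4839, 0.0192, 0.1648]
eef_rot: [0.006, 0.721, 0.692, 0.007]
force: [0.3, -0.1, -3.8]
width: 0.0548
```

```bash
python3 o.py
```

```text
t fz tx ty zx tycorr [47.167, -3.804, 0.032, 0.133, 0.017, 0.107]
```

Emit:
{"api": "step_arm", "payload": {
  "deltas": [
    {"dx": 0,"dy": 0,"dz": 0,"rx": 0,"ry": 0,"rz": 0,"grip": -1}
  ]
}}

```text
time: 47.25
position: [0.4839, 0.0192, 0.1647]
eef_rot: [0.005, 0.721, 0.692, 0.006]
force: [0.3, -0.0, -5.1]
width: 0.0548
```

```bash
python3 o.py
```

```text
t fz tx ty zx tycorr [47.25, -5.066, 0.006, 0.169, 0.017, 0.135]
```

Emit:
{"api": "step_arm", "payload": {
  "deltas": [
    {"dx": 0,"dy": 0,"dz": 0,"rx": 0,"ry": 0,"rz": 0,"grip": -1}
  ]
}}

```text
time: 47.33
position: [0.4841, 0.0192, 0.1645]
eef_rot: [0.005, 0.721, 0.692, 0.006]
force: [-0.9, -0.4, -5.5]
width: 0.055
```

```bash
python3 o.py
```

```text
t fz tx ty zx tycorr [47.333, -5.494, 0.069, 0.113, 0.016, 0.077]
```

Emit:
{"api": "step_arm", "payload": {
  "deltas": [
    {"dx": 0,"dy": 0,"dz": 0,"rx": 0,"ry": -7,"rz": 0,"grip": -1},
    {"dx": 0,"dy": 0,"dz": 0,"rx": 0,"ry": -14,"rz": 0,"grip": -1},
    {"dx": 0,"dy": 0,"dz": 0,"rx": 0,"ry": -20,"rz": 0,"grip": -1},
    {"dx": 0,"dy": 0,"dz": 0,"rx": 0,"ry": -20,"rz": 0,"grip": -1},
    {"dx": 0,"dy": 0,"dz": 0,"rx": 0,"ry": -20,"rz": 0,"grip": -1}
  ]
}}

```text
time: 47.75
position: [0.4822, 0.0189, 0.1638]
eef_rot: [0.124, 0.71, 0.681, 0.129]
force: [0.8, 0.5, -4.5]
width: 0.0547
```

Emit:
{"api": "step_arm", "payload": {
  "deltas": [
    {"dx": 0,"dy": 0,"dz": 0,"rx": 0,"ry": 0,"rz": 0,"grip": -1},
    {"dx": 0,"dy": 0,"dz": 0,"rx": 0,"ry": 0,"rz": 0,"grip": -1},
    {"dx": 0,"dy": 0,"dz": 0,"rx": 0,"ry": 0,"rz": 0,"grip": -1},
    {"dx": 0,"dy": 0,"dz": 0,"rx": 0,"ry": 0,"rz": 0,"grip": -1},
    {"dx": 0,"dy": 0,"dz": 0,"rx": 0,"ry": 0,"rz": 0,"grip": -1}
  ]
}}

```text
time: 48.17
position: [0.4829, 0.0189, 0.1639]
eef_rot: [0.124, 0.71, 0.681, 0.129]
force: [1.0, -0.1, -4.8]
width: 0.0547
```

```bash
python3 o.py
```

```text
t fz tx ty zx tycorr [48.167, -4.813, 0.006, 0.719, 0.352, 0.045]
```

Emit:
{"api": "step_arm", "payload": {
  "deltas": [
    {"dx": 0,"dy": 0,"dz": 0,"rx": 0,"ry": 2,"rz": 0,"grip": -1},
    {"dx": 0,"dy": 0,"dz": 0,"rx": 0,"ry": 4,"rz": 0,"grip": -1},
    {"dx": 0,"dy": 0,"dz": 0,"rx": 0,"ry": 6,"rz": 0,"grip": -1},
    {"dx": 0,"dy": 0,"dz": 0,"rx": 0,"ry": 8,"rz": 0,"grip": -1},
    {"dx": 0,"dy": 0,"dz": 0,"rx": 0,"ry": 10,"rz": 0,"grip": -1}
  ]
}}

```text
time: 48.58
position: [0.4834, 0.019, 0.164]
eef_rot: [0.064, 0.718, 0.69, 0.067]
force: [-0.4, 0.2, -5.9]
width: 0.0548
```

Emit:
{"api": "step_arm", "payload": {
  "deltas": [
    {"dx": 0,"dy": 0,"dz": 0,"rx": 0,"ry": 2,"rz": 0,"grip": -1},
    {"dx": 0,"dy": 0,"dz": 0,"rx": 0,"ry": 4,"rz": 0,"grip": -1},
    {"dx": 0,"dy": 0,"dz": 0,"rx": 0,"ry": 6,"rz": 0,"grip": -1},
    {"dx": 0,"dy": 0,"dz": 0,"rx": 0,"ry": 8,"rz": 0,"grip": -1},
    {"dx": 0,"dy": 0,"dz": 0,"rx": 0,"ry": 9,"rz": 0,"grip": -1}
  ]
}}

```text
time: 49.0
position: [0.4848, 0.0191, 0.1642]
eef_rot: [0.009, 0.721, 0.692, 0.01]
force: [0.7, -0.0, -5.6]
width: 0.0548
```

Emit:
{"api": "step_arm", "payload": {
  "deltas": [
    {"dx": 0,"dy": 0,"dz": 0,"rx": 0,"ry": 0,"rz": 0,"grip": -1},
    {"dx": 0,"dy": 0,"dz": 0,"rx": 0,"ry": 0,"rz": 0,"grip": -1}
  ]
}}

```text
time: 49.17
position: [0.4854, 0.0191, 0.1641]
eef_rot: [0.01, 0.721, 0.692, 0.011]
force: [0.0, 0.5, -4.7]
width: 0.0548
```

```bash
python3 o.py
```

```text
t fz tx ty zx tycorr [49.167, -4.688, -0.009, 0.024, 0.029, -0.03]
```

Emit:
{"api": "step_arm", "payload": {
  "deltas": [
    {"dx": 0,"dy": 0,"dz": 0,"rx": 0,"ry": 0,"rz": 0,"grip": -1}
  ]
}}

```text
time: 49.25
position: [0.4852, 0.0191, 0.164]
eef_rot: [0.01, 0.721, 0.692, 0.011]
force: [-0.2, -0.3, -5.0]
width: 0.0549
```

```bash
python3 o.py
```

```text
t fz tx ty zx tycorr [49.25, -4.98, -0.004, 0.082, 0.029, 0.024]
```

Emit:
{"api": "step_arm", "payload": {
  "deltas": [
    {"dx": 0,"dy": 0,"dz": 0,"rx": 0,"ry": 0,"rz": 0,"grip": -1}
  ]
}}

```text
time: 49.33
position: [0.485, 0.019, 0.164]
eef_rot: [0.01, 0.721, 0.693, 0.011]
force: [-1.0, 0.8, -4.4]
width: 0.0548
```

```bash
python3 o.py
```

```text
t fz tx ty zx tycorr [49.333, -4.366, 0.034, 0.097, 0.029, 0.046]
```

Emit:
{"api": "step_arm", "payload": {
  "deltas": [
    {"dx": 0,"dy": 0,"dz": 0,"rx": 0,"ry": 0,"rz": 0,"grip": -1}
  ]
}}

```text
time: 49.42
position: [0.4847, 0.019, 0.164]
eef_rot: [0.01, 0.721, 0.693, 0.011]
force: [0.5, 0.0, -4.5]
width: 0.0548
```

```bash
python3 o.py
```

```text
t fz tx ty zx tycorr [49.417, -4.494, -0.031, 0.058, 0.03, 0.005]
```

M is the only case that shifts in the right direction (far about 0.09, near about 0.006, against a constant 0.04 for L and R). I confirm with one more slow test using a longer dwell.

Emit:
{"api": "step_arm", "payload": {
  "deltas": [
    {"dx": 0,"dy": 0,"dz": 0,"rx": 0,"ry": 6,"rz": 0,"grip": -1},
    {"dx": 0,"dy": 0,"dz": 0,"rx": 0,"ry": 12,"rz": 0,"grip": -1},
    {"dx": 0,"dy": 0,"dz": 0,"rx": 0,"ry": 18,"rz": 0,"grip": -1},
    {"dx": 0,"dy": 0,"dz": 0,"rx": 0,"ry": 24,"rz": 0,"grip": -1},
    {"dx": 0,"dy": 0,"dz": 0,"rx": 0,"ry": 27,"rz": 0,"grip": -1}
  ]
}}

```text
time: 49.83
position: [0.4871, 0.0191, 0.1633]
eef_rot: [-0.152, 0.704, 0.676, -0.158]
force: [1.4, 0.4, -2.9]
width: 0.0548
```

Emit:
{"api": "step_arm", "payload": {
  "deltas": [
    {"dx": 0,"dy": 0,"dz": 0,"rx": 0,"ry": 0,"rz": 0,"grip": -1},
    {"dx": 0,"dy": 0,"dz": 0,"rx": 0,"ry": 0,"rz": 0,"grip": -1},
    {"dx": 0,"dy": 0,"dz": 0,"rx": 0,"ry": 0,"rz": 0,"grip": -1},
    {"dx": 0,"dy": 0,"dz": 0,"rx": 0,"ry": 0,"rz": 0,"grip": -1},
    {"dx": 0,"dy": 0,"dz": 0,"rx": 0,"ry": 0,"rz": 0,"grip": -1}
  ]
}}

```text
time: 50.25
position: [0.4865, 0.0191, 0.1639]
eef_rot: [-0.152, 0.704, 0.676, -0.157]
force: [1.0, 0.0, -5.9]
width: 0.0547
```

Emit:
{"api": "step_arm", "payload": {
  "deltas": [
    {"dx": 0,"dy": 0,"dz": 0,"rx": 0,"ry": -2,"rz": 0,"grip": -1},
    {"dx": 0,"dy": 0,"dz": 0,"rx": 0,"ry": -5,"rz": 0,"grip": -1},
    {"dx": 0,"dy": 0,"dz": 0,"rx": 0,"ry": -8,"rz": 0,"grip": -1},
    {"dx": 0,"dy": 0,"dz": 0,"rx": 0,"ry": -11,"rz": 0,"grip": -1},
    {"dx": 0,"dy": 0,"dz": 0,"rx": 0,"ry": -14,"rz": 0,"grip": -1}
  ]
}}

```text
time: 50.67
position: [0.4859, 0.0191, 0.1646]
eef_rot: [-0.067, 0.718, 0.689, -0.069]
force: [0.0, -0.6, -4.7]
width: 0.055
```

Emit:
{"api": "step_arm", "payload": {
  "deltas": [
    {"dx": 0,"dy": 0,"dz": 0,"rx": 0,"ry": -3,"rz": 0,"grip": -1},
    {"dx": 0,"dy": 0,"dz": 0,"rx": 0,"ry": -6,"rz": 0,"grip": -1},
    {"dx": 0,"dy": 0,"dz": 0,"rx": 0,"ry": -8,"rz": 0,"grip": -1},
    {"dx": 0,"dy": 0,"dz": 0,"rx": 0,"ry": -10,"rz": 0,"grip": -1},
    {"dx": 0,"dy": 0,"dz": 0,"rx": 0,"ry": -11,"rz": 0,"grip": -1}
  ]
}}

```text
time: 51.08
position: [0.484, 0.0189, 0.1651]
eef_rot: [-0.001, 0.721, 0.693, 0.0]
force: [0.2, 0.3, -6.1]
width: 0.0547
```

Emit:
{"api": "step_arm", "payload": {
  "deltas": [
    {"dx": 0,"dy": 0,"dz": 0,"rx": 0,"ry": 0,"rz": 0,"grip": -1},
    {"dx": 0,"dy": 0,"dz": 0,"rx": 0,"ry": 0,"rz": 0,"grip": -1}
  ]
}}

```text
time: 51.25
position: [0.4832, 0.0189, 0.1655]
eef_rot: [-0.001, 0.721, 0.693, -0.0]
force: [-0.2, -0.2, -5.3]
width: 0.0552
```

```bash
python3 o.py
```

```text
t fz tx ty zx tycorr [51.25, -5.258, -0.005, 0.098, -0.001, 0.101]
```

Emit:
{"api": "step_arm", "payload": {
  "deltas": [
    {"dx": 0,"dy": 0,"dz": 0,"rx": 0,"ry": 0,"rz": 0,"grip": -1}
  ]
}}

```text
time: 51.33
position: [0.4833, 0.0189, 0.1656]
eef_rot: [-0.001, 0.721, 0.693, -0.0]
force: [-0.1, 0.7, -5.8]
width: 0.0546
```

```bash
python3 o.py
```

```text
t fz tx ty zx tycorr [51.333, -5.759, -0.006, 0.086, -0.002, 0.09]
```

Emit:
{"api": "step_arm", "payload": {
  "deltas": [
    {"dx": 0,"dy": 0,"dz": 0,"rx": 0,"ry": 0,"rz": 0,"grip": -1}
  ]
}}

```text
time: 51.42
position: [0.4834, 0.0189, 0.1657]
eef_rot: [-0.001, 0.721, 0.693, -0.0]
force: [-0.2, -0.5, -5.2]
width: 0.055
```

```bash
python3 o.py
```

```text
t fz tx ty zx tycorr [51.417, -5.206, -0.06, 0.082, -0.002, 0.086]
```

Emit:
{"api": "step_arm", "payload": {
  "deltas": [
    {"dx": 0,"dy": 0,"dz": 0,"rx": 0,"ry": 0,"rz": 0,"grip": -1}
  ]
}}

```text
time: 51.5
position: [0.4836, 0.0189, 0.1656]
eef_rot: [-0.001, 0.721, 0.693, -0.0]
force: [0.7, 0.1, -4.4]
width: 0.0547
```

```bash
python3 o.py
```

```text
t fz tx ty zx tycorr [51.5, -4.413, -0.025, 0.1, -0.002, 0.104]
```

Emit:
{"api": "step_arm", "payload": {
  "deltas": [
    {"dx": 0,"dy": 0,"dz": 0,"rx": 0,"ry": -6,"rz": 0,"grip": -1},
    {"dx": 0,"dy": 0,"dz": 0,"rx": 0,"ry": -12,"rz": 0,"grip": -1},
    {"dx": 0,"dy": 0,"dz": 0,"rx": 0,"ry": -18,"rz": 0,"grip": -1},
    {"dx": 0,"dy": 0,"dz": 0,"rx": 0,"ry": -24,"rz": 0,"grip": -1},
    {"dx": 0,"dy": 0,"dz": 0,"rx": 0,"ry": -25,"rz": 0,"grip": -1}
  ]
}}

```text
time: 51.92
position: [0.4783, 0.0182, 0.1631]
eef_rot: [0.148, 0.705, 0.677, 0.153]
force: [-0.4, -0.6, -9.9]
width: 0.0547
```

Emit:
{"api": "step_arm", "payload": {
  "deltas": [
    {"dx": 0,"dy": 0,"dz": 0,"rx": 0,"ry": 0,"rz": 0,"grip": -1},
    {"dx": 0,"dy": 0,"dz": 0,"rx": 0,"ry": 0,"rz": 0,"grip": -1},
    {"dx": 0,"dy": 0,"dz": 0,"rx": 0,"ry": 0,"rz": 0,"grip": -1},
    {"dx": 0,"dy": 0,"dz": 0,"rx": 0,"ry": 0,"rz": 0,"grip": -1},
    {"dx": 0,"dy": 0,"dz": 0,"rx": 0,"ry": 0,"rz": 0,"grip": -1}
  ]
}}

```text
time: 52.33
position: [0.4794, 0.0182, 0.1635]
eef_rot: [0.148, 0.705, 0.677, 0.154]
force: [0.4, -0.2, -3.8]
width: 0.0549
```

Emit:
{"api": "step_arm", "payload": {
  "deltas": [
    {"dx": 0,"dy": 0,"dz": 0,"rx": 0,"ry": 2,"rz": 0,"grip": -1},
    {"dx": 0,"dy": 0,"dz": 0,"rx": 0,"ry": 5,"rz": 0,"grip": -1},
    {"dx": 0,"dy": 0,"dz": 0,"rx": 0,"ry": 8,"rz": 0,"grip": -1},
    {"dx": 0,"dy": 0,"dz": 0,"rx": 0,"ry": 11,"rz": 0,"grip": -1},
    {"dx": 0,"dy": 0,"dz": 0,"rx": 0,"ry": 14,"rz": 0,"grip": -1}
  ]
}}

```text
time: 52.75
position: [0.4804, 0.0183, 0.1639]
eef_rot: [0.064, 0.718, 0.69, 0.066]
force: [0.6, 0.6, -5.0]
width: 0.0543
```

Emit:
{"api": "step_arm", "payload": {
  "deltas": [
    {"dx": 0,"dy": 0,"dz": 0,"rx": 0,"ry": 3,"rz": 0,"grip": -1},
    {"dx": 0,"dy": 0,"dz": 0,"rx": 0,"ry": 6,"rz": 0,"grip": -1},
    {"dx": 0,"dy": 0,"dz": 0,"rx": 0,"ry": 8,"rz": 0,"grip": -1},
    {"dx": 0,"dy": 0,"dz": 0,"rx": 0,"ry": 10,"rz": 0,"grip": -1},
    {"dx": 0,"dy": 0,"dz": 0,"rx": 0,"ry": 11,"rz": 0,"grip": -1}
  ]
}}

```text
time: 53.17
position: [0.4825, 0.0184, 0.1641]
eef_rot: [-0.003, 0.721, 0.693, -0.002]
force: [0.8, 1.0, -4.7]
width: 0.0547
```

Emit:
{"api": "step_arm", "payload": {
  "deltas": [
    {"dx": 0,"dy": 0,"dz": 0,"rx": 0,"ry": 0,"rz": 0,"grip": -1},
    {"dx": 0,"dy": 0,"dz": 0,"rx": 0,"ry": 0,"rz": 0,"grip": -1}
  ]
}}

```text
time: 53.33
position: [0.4833, 0.0184, 0.1641]
eef_rot: [-0.002, 0.721, 0.693, -0.002]
force: [-0.7, -0.2, -4.8]
width: 0.0548
```

```bash
python3 o.py
```

```text
t fz tx ty zx tycorr [53.333, -4.757, -0.037, -0.024, -0.005, -0.014]
```

Emit:
{"api": "step_arm", "payload": {
  "deltas": [
    {"dx": 0,"dy": 0,"dz": 0,"rx": 0,"ry": 0,"rz": 0,"grip": -1}
  ]
}}

```text
time: 53.42
position: [0.4832, 0.0184, 0.164]
eef_rot: [-0.002, 0.721, 0.693, -0.001]
force: [-0.6, 0.1, -5.5]
width: 0.0546
```

```bash
python3 o.py
```

```text
t fz tx ty zx tycorr [53.417, -5.502, -0.023, -0.043, -0.005, -0.033]
```

Emit:
{"api": "step_arm", "payload": {
  "deltas": [
    {"dx": 0,"dy": 0,"dz": 0,"rx": 0,"ry": 0,"rz": 0,"grip": -1}
  ]
}}

```text
time: 53.5
position: [0.4831, 0.0184, 0.164]
eef_rot: [-0.002, 0.721, 0.693, -0.001]
force: [0.6, -0.5, -4.8]
width: 0.0546
```

```bash
python3 o.py
```

```text
t fz tx ty zx tycorr [53.5, -4.762, -0.041, 0.024, -0.004, 0.033]
```

Emit:
{"api": "step_arm", "payload": {
  "deltas": [
    {"dx": 0,"dy": 0,"dz": 0,"rx": 0,"ry": 0,"rz": 0,"grip": -1}
  ]
}}

```text
time: 53.58
position: [0.4828, 0.0184, 0.164]
eef_rot: [-0.002, 0.721, 0.693, -0.001]
force: [0.1, -0.8, -5.6]
width: 0.0551
```

```bash
python3 o.py
```

```text
t fz tx ty zx tycorr [53.583, -5.566, -0.012, -0.03, -0.004, -0.021]
```

M is confirmed as the rattling case: far 0.095, near -0.009. Before moving I check the plate centre on the saved side picture, using the calibration only.

```bash
python3 - <<'E'
from h import *
im=cv2.imread("pics/s1.png",0)[165:205,250:308]
m=(im<95).astype(np.uint8)
cs,_=cv2.findContours(m,cv2.RETR_EXTERNAL,cv2.CHAIN_APPROX_NONE)
for c in cs:
    if len(c)>30:
        e=cv2.fitEllipse(c); p=[e[0][0]+250,e[0][1]+165]; print(p,e[1],at_z("side",[p],.022))
print(at_z("side",[[278.5,184]],.022), at_z("top",[[350.25,148.25]],.022))
E
```

```text
[278.0148124694824, 184.40163230895996] (24.31111717224121, 41.73093795776367) [[ 0.71417843 -0.04568976  0.022     ]]
[[ 0.71313205 -0.0475515   0.022     ]] [[ 0.71089161 -0.05551403  0.022     ]]
```

Emit:
{"api": "step_arm", "payload": {
  "deltas": [
    {"dx": 0.02,"dy": -0.006,"dz": -0.002,"rx": 0,"ry": 0,"rz": 0,"grip": -1},
    {"dx": 0.05,"dy": -0.016,"dz": -0.006,"rx": 0,"ry": 0,"rz": 0,"grip": -1},
    {"dx": 0.08,"dy": -0.026,"dz": -0.01,"rx": 0,"ry": 0,"rz": 0,"grip": -1},
    {"dx": 0.11,"dy": -0.036,"dz": -0.014,"rx": 0,"ry": 0,"rz": 0,"grip": -1},
    {"dx": 0.14,"dy": -0.045,"dz": -0.018,"rx": 0,"ry": 0,"rz": 0,"grip": -1}
  ]
}}

```text
time: 54.0
position: [0.6239, -0.0273, 0.1458]
eef_rot: [-0.002, 0.721, 0.693, -0.001]
force: [-0.1, -0.3, -4.4]
width: 0.0548
```

Emit:
{"api": "step_arm", "payload": {
  "deltas": [
    {"dx": 0.03,"dy": -0.009,"dz": -0.006,"rx": 0,"ry": 0,"rz": 0,"grip": -1},
    {"dx": 0.057,"dy": -0.018,"dz": -0.011,"rx": 0,"ry": 0,"rz": 0,"grip": -1},
    {"dx": 0.077,"dy": -0.024,"dz": -0.015,"rx": 0,"ry": 0,"rz": 0,"grip": -1},
    {"dx": 0.087,"dy": -0.0265,"dz": -0.017,"rx": 0,"ry": 0,"rz": 0,"grip": -1},
    {"dx": 0.089,"dy": -0.027,"dz": -0.017,"rx": 0,"ry": 0,"rz": 0,"grip": -1}
  ]
}}

```text
time: 54.42
position: [0.7139, -0.0554, 0.1272]
eef_rot: [-0.002, 0.722, 0.692, -0.002]
force: [1.8, -1.5, -5.4]
width: 0.0548
```

Emit:
{"api": "step_arm", "payload": {
  "deltas": [
    {"dx": 0,"dy": 0,"dz": 0,"rx": 0,"ry": 0,"rz": 0,"grip": -1},
    {"dx": 0,"dy": 0,"dz": 0,"rx": 0,"ry": 0,"rz": 0,"grip": -1},
    {"dx": 0,"dy": 0,"dz": 0,"rx": 0,"ry": 0,"rz": 0,"grip": -1},
    {"dx": 0,"dy": 0,"dz": 0,"rx": 0,"ry": 0,"rz": 0,"grip": -1}
  ]
}}

```text
time: 54.75
position: [0.7131, -0.0549, 0.1276]
eef_rot: [-0.002, 0.722, 0.692, -0.002]
force: [0.1, 0.1, -5.3]
width: 0.0548
```

Emit:
{"api": "step_arm", "payload": {
  "deltas": [
    {"dx": 0,"dy": 0,"dz": 0,"rx": 0,"ry": -0.3,"rz": 0,"grip": -1},
    {"dx": 0,"dy": 0,"dz": 0,"rx": 0,"ry": -0.3,"rz": 0,"grip": -1},
    {"dx": 0,"dy": 0,"dz": 0,"rx": 0,"ry": -0.3,"rz": 0,"grip": -1},
    {"dx": 0,"dy": 0,"dz": 0,"rx": 0,"ry": -0.3,"rz": 0,"grip": -1},
    {"dx": 0,"dy": 0,"dz": 0,"rx": 0,"ry": -0.3,"rz": 0,"grip": -1}
  ]
}}

```text
time: 55.17
position: [0.7131, -0.0548, 0.1277]
eef_rot: [-0.0, 0.722, 0.692, 0.0]
force: [0.5, 0.2, -4.5]
width: 0.0547
```

```bash
python3 -c "
from plant import observe,ctrl
s=observe();print(s['time'],s['position'],s['eef_rot'],s['force'],abs(s['qd']).max(),s['width']);print(ctrl.finish_job())"
```

```text
55.1667 [ 0.71306924 -0.05483847  0.12771438] [-9.65818357e-05  7.21546506e-01  6.92365899e-01  3.03501049e-04] [ 0.51221312  0.23294295 -4.49720165] 0.0036303998107054965 0.054680122950828004
the job is handed in; nothing more can be done
None
```

I picked the middle case as the rattling one and handed the job in at 55.2 s, with the arm still holding that case over the light plate. All three cases were lifted and rocked, and the two outer ones went back on the mat.

**Which case rattles:** On the last slow test, the middle case's end-to-end moment moved from about +0.095 to −0.01 Nm. A full ball shift should give about 0.14 Nm, so this was somewhat short. The left case showed no clear shift on the same slow test. The right case showed none on a tilt comparison; it never had the slow-levelling test.

**Final hold:**
- **Position:** the gripper tip is at (0.713, −0.055). The plate centre measured (0.711, −0.055) from the top camera; the side camera put its y about 9 mm off that.
- **Height:** the underside is about 89 mm above the plate, worked out from the height at which it was gripped.
- **Steadiness:** the tool is level to within about 0.1°, joint speeds are near zero, and the fingers still hold 55 mm.

**Checks that disagreed or are missing:**
- The first, fast rocking tests were ambiguous. Levelling quickly probably threw the ball back across, so I repeated the tests slowly.
- My readings used up all 200 camera calls, so there was no final picture. The last picture, at about 21 s, showed the left and middle cases upright on the mat. The later put-downs rest only on contact force and tool height, including both put-downs of the right case.

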